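# Turn the planter right way up into its drip tray

### The job

Turn the upside-down green planter right way up and set it flat in the empty grey drip tray, its yellow tab at the tray's red end, just as the finished planter sits in the other tray. On the way stand it on its plain end (or lay it on a side) on the board, let go of it completely for a moment and take it again with a fresh grip. It is pottery: set it down gently, never letting it drop or topple, and leave the finished planter and everything else on the desk where it is.

Things in the scene. Friction and masses are not known exactly. Their poses are not given: they have to be found in the camera images.
- pot: The planter to turn over: green pottery trough, 120 long (x), 56 wide (y), 60 high (z) mm, flat upright sides, 5 mm walls and bottom, about 0.3 kg. A yellow tab (32 wide, 9 thick, flush with the mouth) juts 14 mm from one end. Origin: centre of the bottom's outside; z to the mouth, x to the tab end. Starts mouth down, origin 60 mm up. Stands firmly only on its plain end. No loose thing within 15 mm of it.
- pot_tab (a point): centre of the yellow tab of the planter to turn over, 67 mm from the planter's origin along its x and 55.5 mm along its z
- empty_tray: Empty grey drip tray, fixed: outside 136 (x) by 72 (y) by 14 mm high, walls and floor 4 mm, so the recess is 128 by 64 mm, 10 mm deep. Origin: centre of its underside, on the board; x points to the end with the red lug (22 long, 30 wide, 10 mm high, outside the recess). Either tray may be the nearer one.
- full_tray: The other drip tray, just the same, which holds the finished planter. Same frame.
- finished_pot: The finished planter, which stays where it is: green pottery trough, 120 long (x), 56 wide (y), 60 high (z) mm, flat upright sides, 5 mm walls and bottom, about 0.3 kg. A yellow tab (32 wide, 9 thick, flush with the mouth) juts 14 mm from one end. Origin: centre of the bottom's outside; z to the mouth, x to the tab end. It stands mouth up in the other tray, its tab at the red end.
- blue_flowerpot: Blue round flowerpot, 100 mm across the rim, 75 mm high; a bystander to leave alone. Origin: centre of its underside.
- saucer: Blue plastic saucer, 130 mm across, 14 mm high; a bystander to leave alone. Origin: centre of its underside.
- red_mug: Red mug, 80 mm across, 100 mm high; a bystander to leave alone. Origin: centre of its underside.
- trowel: Flat-bladed hand tool 180 mm long, lying on the board; a bystander to leave alone. Origin: centre of its underside.
- plant_food: Green plastic bottle, 60 mm across, 160 mm high; a bystander to leave alone. Origin: centre of its underside.
- rosemary: Terracotta pot with a rosemary sprig, 80 mm across, 180 mm high over all; a bystander to leave alone. Origin: centre of its underside.
Things that resemble listed ones, but are neither listed nor needed, are in the scene too. What is shaped like the pot but purple is not meant. Leave any purple look-alike of the finished_pot alone.

How it is judged (in metres and radians):
On the way:
1. the planter rests on its end or side, let go of and still (angle between pot's own z axis and vertical between 1.37 and 1.77 rad and contact force between pot and the fingers below 0.1 N and linear speed of pot below 0.03 m/s and angular speed of pot below 0.15 rad/s), for 0.2 s.
At the end, for the whole second after the job is handed in: The planter stands mouth up (within 0.06 rad), down on the floor of the empty tray (origin within 3 mm of the floor's height, 9 mm of the tray's centre, in line within 0.13 rad), tab at the red end, released and still; the finished planter stands within 12 mm of where it was (horizontal distance between pot and empty_tray below 0.009 m and z of pot in the frame of empty_tray between 0.001 and 0.007 m and angle between each of pot, finished_pot's own z axis and vertical below 0.06 rad and angle between the x axis of pot and the x axis of empty_tray, either way round below 0.13 rad and x of pot_tab in the frame of empty_tray above 0.05 m and contact force between pot and the fingers below 0.1 N and linear speed of pot below 0.02 m/s and angular speed of pot below 0.1 rad/s and distance of finished_pot from where it was at the start of the episode below 0.012 m); the robot touches nothing.
It fails at once if the planter drops or topples (moves faster than 0.6 m/s while no finger holds it) (contact force between pot and the fingers below 0.1 N and linear speed of pot above 0.6 m/s).
It fails at once if the finished planter is pushed more than 15 mm (distance of finished_pot from where it was at the start of the episode above 0.015 m).
It fails at once if something else on the desk is pushed more than 30 mm (distance of any of blue_flowerpot, saucer, red_mug, trowel, plant_food, rosemary from where it was at the start of the episode above 0.03 m).
It also fails if it takes over 54 s, if anything falls off the work surface, if the arm or the gripper's body presses on something with over 40 N, if the wrist force passes 120 N, or if a joint passes its speed limit or range.

### The arm

A 6-joint arm with a two-finger parallel gripper is mounted at the origin on the work surface. World frame = base frame: x ahead of the robot, y to its left, z up, the work surface at z = 0. Lengths are in mm, angles in rad, forces in N, time in s.
With the tool pointing down it reaches from about 375 to 925 mm from the base axis. Payload 5.7 kg.
Tool frame: the origin (TCP) lies midway between the tips of the shut fingers; the grasp point (between the pads) lies bot.tcp_to_grasp behind it (bot.tcp_to_grasp is the distance from the TCP to the grasp point, in mm); x points along the fingers, y is the direction in which the jaws open and shut, and the axes are right-handed (so a half turn about x gives the same grasp; the last joint's range is limited). The gripper opens to 85 mm and grips with 20 to 120 N. Pads are 22 mm wide; open, the fingers measure 114 mm over their backs; the gripper's body (76 mm by 85 mm) begins 54 mm behind the grasp point. The pads swing forward as they close: fully open they stand 13 mm farther back than shut.
Start: joints at [-0.115, 0.359, 1.51, -0, 1.272, -0.115], TCP at [599.969, -0.004, 231.267] pointing down, gripper open.
Joint ranges: [-2.97, 2.97], [-1.01, 2.36], [0.21, 2.38], [-0.96, 4.11], [0.2, 2.71], [-2.98, 2.98]. Speed limits (rad/s): [2.39, 2.39, 3.14, 3.14, 3.14, 3.14].

### API

Orientations are given as a 3x3 rotation matrix whose columns are the frame's x, y, z axes.
In Python, from bench import bot, cams gives the robot as it stands.
- The arm moves only by the tool apply_moves, never from a script. Its argument "plan" is a list of rows, each an object with "linear": the shift along the tool's x, y, z in mm, a list of three; "delta_rot": the turn, a rotation vector about the tool's x, y, z in rad, a list of three. In form: [{"linear": [x, y, z], "delta_rot": [rx, ry, rz]}, ...]. A call has exactly 10 rows; each row shifts and turns the pose as measured when the row begins, along the tool's axes as they then stand; what a row does not reach is not made up. A row lasts 1/8 s, in which the tool goes at most 62.5 mm and 10.7 degrees, less where a joint would pass 70% of its speed; a pose out of reach is approached as far as the arm can. A call with a gripper value outside its range is refused whole. "claw" is the opening in per cent of the stroke, from 0 (shut) to 100 (fully open), set as the call begins (left out, the last holds). The fingers move at their own pace and stop on an object; "squeeze" is the grip in N (left out, the last holds). Time passes only in rows, so rows that do not move let the fingers close, or fill a call up. It gives the time, the measured TCP pose, the force and the opening at its end, in the units of the state.
- bot.sense(): the state, without advancing time (a new reading comes with each control period).
- cams.snapshot(name): name is "scene" or "side" or "wrist"; returns the picture (384x512x3 uint8, red, green, blue); there is no depth.
- cams.calibration(name): a dict with "mtx" (3x3 intrinsics, pixels), "R" (3x3) and "t" (3): a world point X has camera coordinates R X + t; the wrist camera has in their place "T_tool_cam" (4x4, takes a point from camera to tool coordinates, whose origin is the TCP and whose axes are the tool frame's). Camera axes: x right, y down, z forward; pixel columns grow to the right and rows downward; lengths in mm; the calibration is good to about 2 mm. A picture is of the moment at which its call begins: read the wrist's pose just before it. calibration takes no time and is no camera call.
- bot.finish_job(): hands the job in, once; it reports no verdict.
The state is a dict: "time_s": time; "joint_positions": joint angles; "joint_vel": joint speeds; "effort": joint torques, N m; "tool_pos": TCP position; "tcp_rot": TCP orientation; "wrist_force": force on the tool from outside, world axes, zero at the start; "wrist_torque": the same for the moment, N m; "finger_gap": finger opening in mm.
Only numpy, scipy, OpenCV 4.12 (cv2) and the standard library are available. Lean on these libraries where they do the work, as an engineer would, in place of code of your own. Each camera call takes 0.05 s, during which the arm holds its last target. There are 200 camera calls.

## Working session

There is one attempt and no reset: what is moved stays moved. The work goes in short steps, Python scripts to look and compute and a tool call to move; the robot and the scene stay as the last step left them, time stands still between calls to the robot, and variables do not carry over. Pictures are saved under pics/ and viewed, about 8 in all and at most 12, crops included, and the job is handed in when it is done.

Besides the shell and the picture viewer there is one more tool, called after ">>>" by a JSON object that holds its "method" and its "body". apply_moves: Moves the arm, as the interface text tells. Its arguments: {"type":"object","properties":{"plan":{"type":"array"},"claw":{"type":"number"},"squeeze":{"type":"number"}},"required":["plan"]}

```bash
ls; mkdir -p pics; python3 - <<'E'
from bench import bot,cams
import cv2,numpy as np
np.set_printoptions(precision=4,suppress=True)
for n in ("scene","side"):
    cv2.imwrite(f"pics/{n}0.png",cams.snapshot(n)[:,:,::-1])
for n in ("scene","side","wrist"): print(n,cams.calibration(n))
print(bot.tcp_to_grasp,bot.sense())
E
```

```text
pics
scene {'mtx': array([[446.3557,   0.    , 251.4897],
       [  0.    , 446.3557, 187.9722],
       [  0.    ,   0.    ,   1.    ]]), 'R': array([[-0.7191,  0.6948,  0.0092],
       [ 0.5651,  0.5925, -0.5742],
       [-0.4044, -0.4077, -0.8187]]), 't': array([ 399.3087, -295.4572, 1752.6166])}
side {'mtx': array([[387.4833,   0.    , 261.8633],
       [  0.    , 387.4833, 190.8478],
       [  0.    ,   0.    ,   1.    ]]), 'R': array([[ 0.8793, -0.4762, -0.0065],
       [-0.3541, -0.6445, -0.6777],
       [ 0.3185,  0.5982, -0.7353]]), 't': array([-515.1997,  274.434 ,  874.9753])}
wrist {'mtx': array([[316.2418,   0.    , 255.6741],
       [  0.    , 316.2418, 184.9627],
       [  0.    ,   0.    ,   1.    ]]), 'T_tool_cam': array([[   0.    ,   -0.3091,    0.951 , -143.0749],
       [   1.    ,   -0.0009,   -0.0003,    0.7949],
       [   0.001 ,    0.951 ,    0.3091,  -79.304 ],
       [   0.    ,    0.    ,    0.    ,    1.    ]])}
18.700000000000003 {'time_s': 0.1, 'joint_positions': array([-0.1151,  0.3594,  1.5113, -0.    ,  1.2725, -0.1152]), 'joint_vel': array([ 0.0007, -0.0013, -0.0013, -0.0022,  0.001 ,  0.0006]), 'effort': array([  0.0005, -52.865 , -27.935 ,  -0.0001,   0.0049,   0.    ]), 'tool_pos': array([599.3935,   0.0625, 230.5283]), 'tcp_rot': array([[-0.0017,  1.    ,  0.0001],
       [ 0.0002,  0.0001, -1.    ],
       [-1.    , -0.0017, -0.0002]]), 'wrist_force': array([-0.2353, -0.3421, -0.8911]), 'wrist_torque': array([-0.0488,  0.0339,  0.0329]), 'finger_gap': 85.5943030600908}
```

View pics/scene0.png

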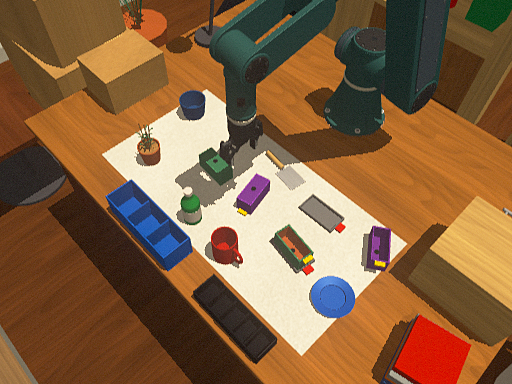

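View pics/side0.png

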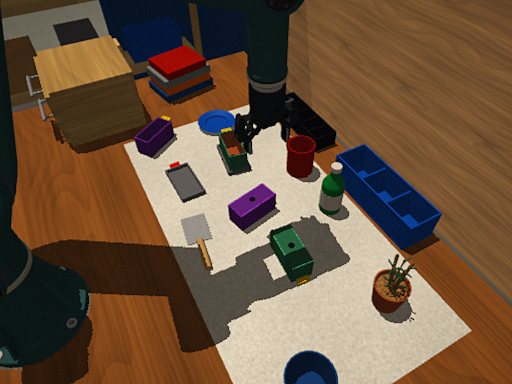

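Candidates for the pot: green mouth-down trough at scene (213,165) / side (290,250), which is the one. Not meant: the purple mouth-down one at scene (253,195), the finished green one at (293,248) and the purple upright one at (378,248). The empty tray is at scene (322,212) / side (185,182), with its red lug on the far-from-handle end. I'll check this in one close crop.

```bash
cat > h.py <<'E'
from bench import bot,cams
import cv2,numpy as np
np.set_printoptions(precision=3,suppress=True)
def camRt(n,s=None):
    c=cams.calibration(n)
    if n!="wrist": return c["mtx"],np.array(c["R"]),np.array(c["t"])
    s=s or bot.sense(); T=np.eye(4);T[:3,:3]=s["tcp_rot"];T[:3,3]=s["tool_pos"]
    M=np.linalg.inv(T@c["T_tool_cam"]); return c["mtx"],M[:3,:3],M[:3,3]
def hit(cam,uv,z):
    K,R,t=cam; d=R.T@np.linalg.solve(K,[uv[0],uv[1],1]); o=-R.T@t
    return o+d*(z-o[2])/d[2]
def proj(cam,X):
    K,R,t=cam; p=(np.atleast_2d(X)@R.T+t)@K.T; return p[:,:2]/p[:,2:]
E
python3 - <<'E'
from h import *
im=cv2.imread("pics/side0.png"); sc=cv2.imread("pics/scene0.png")
r=lambda i,x,y,w,h,:cv2.resize(i[y:y+h,x:x+w],None,fx=4,fy=4,interpolation=cv2.INTER_CUBIC)
a=np.hstack([r(im,250,215,100,75),r(im,145,145,100,75)]);b=np.hstack([r(sc,170,125,100,75),r(sc,280,170,100,75)])
cv2.imwrite("pics/crop1.png",np.vstack([a,b]))
E
```

```text
(no output)
```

View pics/crop1.png

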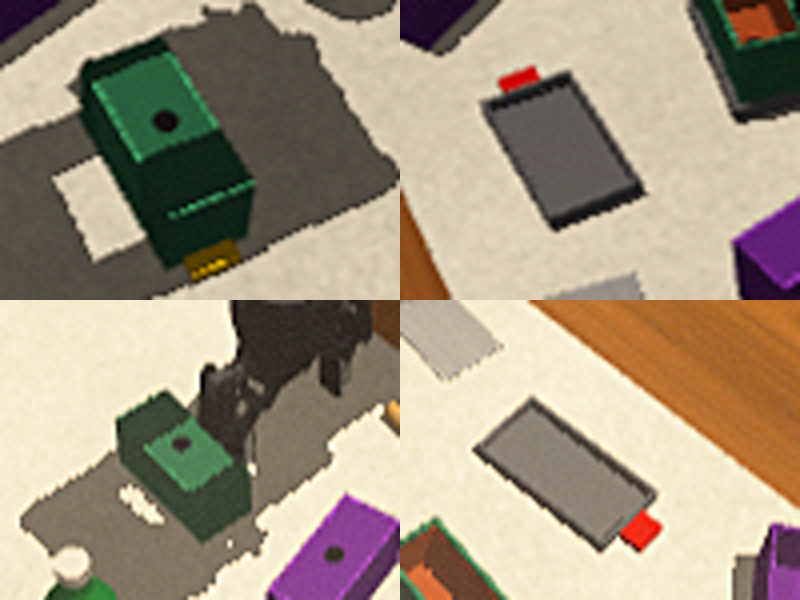

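```bash
python3 - <<'E'
from h import *
s=camRt("side")
P=np.array([hit(s,p,60) for p in [(271.2,231.5),(291.2,225),(313.2,260.3),(292,268.7)]]);print(P,P.mean(0))
print("tab",hit(s,(303,281.5),9))
T=np.array([hit(s,p,14) for p in [(165.5,170.5),(187.5,163),(205.7,193.2),(183.2,198.7)]]);print(T,T.mean(0)); print("lug",hit(s,(145+119/4,145+80/4),10))
c=camRt("scene")
print("scene tray",[hit(c,(280+u/4,170+v/4),14) for u,v in[(132,98),(75,150),(255,195),(203,248)]], hit(c,(280+242/4,170+225/4),10))
for n,p in dict(mug=(300,172),rose=(390,305),bottle=(330,210),bpot=(312,378),purple=(252,222),trowelh=(207,265),blade=(195,228),fin=(235,165),pur2=(152,150),saucer=(216,122)).items(): print(n,hit(s,p,0)[:2])
cv2.imwrite("pics/w0.png",cams.snapshot("wrist")[:,:,::-1])
E
```

```text
[[ 558.83   -98.898   60.   ]
 [ 612.233 -105.32    60.   ]
 [ 603.334 -217.146   60.   ]
 [ 548.875 -212.691   60.   ]] [ 580.818 -158.514   60.   ]
tab [ 571.994 -229.439    9.   ]
[[409.258 281.031  14.   ]
 [479.09  280.01   14.   ]
 [479.222 137.457  14.   ]
 [415.749 148.541  14.   ]] [445.83 211.76  14.  ]
lug [442.668 294.755  10.   ]
scene tray [array([414.744, 153.979,  14.   ]), array([488.192, 155.936,  14.   ]), array([413.995, 286.946,  14.   ]), array([482.693, 289.607,  14.   ])] [441.307 296.637  10.   ]
mug [767.669  92.741]
rose [ 716.589 -370.79 ]
bottle [760.293 -74.165]
bpot [ 474.415 -416.908]
purple [551.49   -7.662]
trowelh [392.186 -73.499]
blade [408.792  47.461]
fin [608.264 215.609]
pur2 [404.422 407.724]
saucer [644.542 442.523]
```

View pics/w0.png

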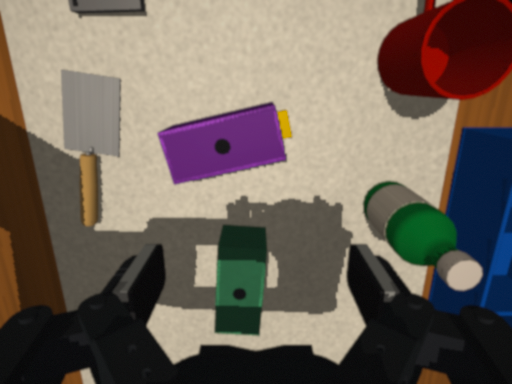

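```bash
cat >> h.py <<'E'
from scipy.spatial.transform import Rotation as Ro, Slerp
import json
def tool(yaw,tilt):
    """jaw axis w = world x turned by yaw; tilt>0: tool points down and towards +y (rotation about w)"""
    return Ro.from_euler('z',yaw).as_matrix()@Ro.from_euler('x',tilt).as_matrix()@np.array([[0,1,0],[0,0,-1],[-1,0,0.]])
def plan(pos,R,n=10,s=None,arc=None):
    """rows from the current pose to pos,R; arc = tool-frame point kept on the straight line (pivot)"""
    s=s or bot.sense(); p0=np.array(s["tool_pos"]);R0=np.array(s["tcp_rot"]); g=np.zeros(3) if arc is None else np.array(arc)
    sl=Slerp([0,1],Ro.from_matrix([R0,R])); A=p0+R0@g; B=np.array(pos)+R@g
    rows=[];p,Rc=p0,R0
    for k in range(1,11):
        f=min(k/n,1); Rn=sl(f).as_matrix(); pn=A+(B-A)*f-Rn@g
        rows.append({"linear":[round(float(v),1) for v in Rc.T@(pn-p)],"delta_rot":[round(float(v),3) for v in Ro.from_matrix(Rc.T@Rn).as_rotvec()]})
        p,Rc=pn,Rn
    print(json.dumps(rows))
def st():
    s=bot.sense(); print(s["time_s"],"q",s["joint_positions"],"p",s["tool_pos"],"F",s["wrist_force"],"gap",s["finger_gap"]); print(s["tcp_rot"]); return s
E
python3 - <<'E'
from h import *
plan([575,-230,230],tool(-0.07,0.785),8)
E
```

```text
[{"linear": [0.1, -3.1, 28.8], "delta_rot": [0.008, 0.098, 0.004]}, {"linear": [-2.7, -2.8, 28.7], "delta_rot": [0.008, 0.098, 0.004]}, {"linear": [-5.6, -2.6, 28.3], "delta_rot": [0.008, 0.098, 0.004]}, {"linear": [-8.3, -2.3, 27.6], "delta_rot": [0.008, 0.098, 0.004]}, {"linear": [-11.0, -2.1, 26.7], "delta_rot": [0.008, 0.098, 0.004]}, {"linear": [-13.5, -1.8, 25.5], "delta_rot": [0.008, 0.098, 0.004]}, {"linear": [-16.0, -1.5, 24.1], "delta_rot": [0.008, 0.098, 0.004]}, {"linear": [-18.3, -1.3, 22.4], "delta_rot": [0.008, 0.098, 0.004]}, {"linear": [0.0, 0.0, 0.0], "delta_rot": [0.0, 0.0, 0.0]}, {"linear": [0.0, 0.0, 0.0], "delta_rot": [0.0, 0.0, 0.0]}]
```

>>> {"method": "apply_moves", "body": {"plan": [{"linear":[0,-3,29],"delta_rot":[0.008,0.1,0.004]},{"linear":[-3,-3,29],"delta_rot":[0.008,0.1,0.004]},{"linear":[-6,-3,28],"delta_rot":[0.008,0.1,0.004]},{"linear":[-8,-2,28],"delta_rot":[0.008,0.1,0.004]},{"linear":[-11,-2,27],"delta_rot":[0.008,0.1,0.004]},{"linear":[-14,-2,26],"delta_rot":[0.008,0.1,0.004]},{"linear":[-16,-2,24],"delta_rot":[0.008,0.1,0.004]},{"linear":[-18,-1,22],"delta_rot":[0.008,0.1,0.004]},{"linear":[0,0,0],"delta_rot":[0,0,0]},{"linear":[0,0,0],"delta_rot":[0,0,0]}], "claw": 100}}

```text
time_s: 1.4
tool_pos: [574.8, -237.1, 223.8]
tcp_rot: [[0.054, 0.998, -0.043], [0.734, -0.069, -0.675], [-0.677, 0.005, -0.736]]
wrist_force: [-0.4, -0.2, -0.9]
finger_gap: 85.0
```

```bash
python3 - <<'E'
from h import *
s=st()
cv2.imwrite("pics/w1.png",cams.snapshot("wrist")[:,:,::-1])
np.save("w1.npy",np.array(camRt("wrist",s),dtype=object),allow_pickle=True)
E
```

```text
1.4 q [-0.836  0.688  1.256  0.578  1.8   -0.814] p [ 574.789 -237.103  223.848] F [-0.417 -0.24  -0.872] gap 84.99937704772428
[[ 0.054  0.998 -0.043]
 [ 0.734 -0.069 -0.675]
 [-0.677  0.005 -0.736]]Traceback (most recent call last):
  File "<stdin>", line 4, in <module>
ValueError: could not broadcast input array from shape (3,3) into shape (3,)
```

View pics/w1.png

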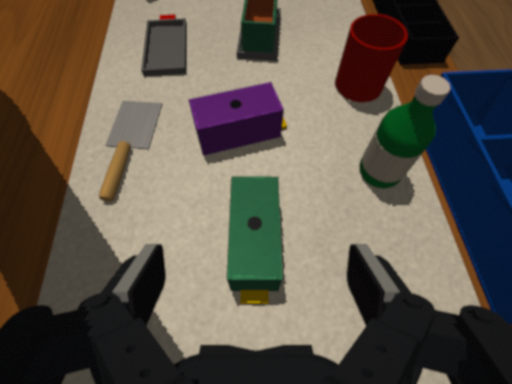

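Wrist view: the green pot's bottom face spans about (231,177), (279,177), (282,290), (229,289), its hole is at (255,223), and the yellow tab is at (254,297) below it (‑y end). The empty tray is at (165,47) with its red lug at (167,17). I'll detect corners and compute poses.

```bash
python3 - <<'E'
from h import *
c=camRt("wrist")
im=cv2.imread("pics/w1.png"); hsv=cv2.cvtColor(im,cv2.COLOR_BGR2HSV)
m=cv2.inRange(hsv,(60,80,85),(90,255,255)); m[:, :200]=0;m[:,310:]=0;m[:160]=0; m=cv2.morphologyEx(m,cv2.MORPH_CLOSE,np.ones((15,15)))
ct=max(cv2.findContours(m,0,2)[0],key=cv2.contourArea); 
q=cv2.approxPolyDP(ct,6,True)[:,0]; print(q.tolist())
P=np.array([hit(c,p,60) for p in q]); print(P,P.mean(0)); 
# full contour: area-centroid and min-area rect on the plane
W=np.array([hit(c,p,60)[:2] for p in ct[:,0]],np.float32); print(cv2.minAreaRect(W))
ym=cv2.inRange(hsv,(22,150,100),(35,255,255));ym[:260]=0;ym[320:]=0
v,u=np.nonzero(ym); print("tab",u.mean(),v.mean(),hit(c,(u.mean(),v.mean()),9))
print("hole",hit(c,(255,223),60))
E
```

```text
[[232, 178], [227, 277], [281, 278], [276, 178]]
[[ 558.117  -97.655   60.   ]
 [ 549.437 -211.731   60.   ]
 [ 602.927 -216.362   60.   ]
 [ 609.587 -101.079   60.   ]] [ 580.017 -156.707   60.   ]
((580.5529174804688, -156.78121948242188), (117.74236297607422, 54.80269241333008), 86.19518280029297)
tab 253.98360655737704 301.62295081967216 [ 575.207 -228.604    9.   ]
hole [ 581.15  -156.018   60.   ]
```

```bash
python3 - <<'E'
from h import *
R=tool(-0.067,0.785); a=R[:,0]; g=np.array([578.8,-185,37])
tcp=g+23*a; print(tcp)
plan(tcp-95*a,R,8)
print(R)
E
```

```text
[ 579.888 -168.779   20.73 ]
[{"linear": [11.6, 0.0, 12.4], "delta_rot": [0.0, -0.005, -0.001]}, {"linear": [11.7, 0.0, 12.3], "delta_rot": [0.0, -0.005, -0.001]}, {"linear": [11.7, 0.0, 12.3], "delta_rot": [0.0, -0.005, -0.001]}, {"linear": [11.8, 0.0, 12.2], "delta_rot": [0.0, -0.005, -0.001]}, {"linear": [11.9, 0.0, 12.1], "delta_rot": [0.0, -0.005, -0.001]}, {"linear": [11.9, 0.1, 12.1], "delta_rot": [0.0, -0.005, -0.001]}, {"linear": [12.0, 0.1, 12.0], "delta_rot": [0.0, -0.005, -0.001]}, {"linear": [12.0, 0.1, 12.0], "delta_rot": [0.0, -0.005, -0.001]}, {"linear": [0.0, 0.0, 0.0], "delta_rot": [0.0, 0.0, 0.0]}, {"linear": [0.0, 0.0, 0.0], "delta_rot": [0.0, 0.0, 0.0]}]
[[ 0.047  0.998 -0.047]
 [ 0.705 -0.067 -0.706]
 [-0.707  0.    -0.707]]
```

>>> {"method": "apply_moves", "body": {"plan": [{"linear":[16,0,16],"delta_rot":[0,-0.007,-0.001]},{"linear":[16,0,16],"delta_rot":[0,-0.007,-0.001]},{"linear":[16,0,16],"delta_rot":[0,-0.007,-0.001]},{"linear":[16,0,16],"delta_rot":[0,-0.007,-0.001]},{"linear":[16,0,16],"delta_rot":[0,-0.007,-0.001]},{"linear":[14,0,16],"delta_rot":[0,-0.007,-0.001]},{"linear":[0,0,1],"delta_rot":[0,0,0]},{"linear":[0,0,0],"delta_rot":[0,0,0]},{"linear":[0,0,0],"delta_rot":[0,0,0]},{"linear":[0,0,0],"delta_rot":[0,0,0]}]}}

```text
time_s: 2.7
tool_pos: [579.1, -229.3, 91.5]
tcp_rot: [[0.043, 0.999, -0.031], [0.697, -0.052, -0.715], [-0.716, 0.009, -0.698]]
wrist_force: [0.2, -0.5, -0.1]
finger_gap: 85.2
```

```bash
python3 - <<'E'
from h import *
s=st(); R=tool(-0.067,0.785)
plan([579.9,-168.8,20.7],R,7)
E
```

```text
2.7 q [-0.808  0.806  1.343  0.538  1.576 -0.922] p [ 579.07  -229.266   91.524] F [ 0.202 -0.51  -0.091] gap 85.21424459304221
[[ 0.043  0.999 -0.031]
 [ 0.697 -0.052 -0.715]
 [-0.716  0.009 -0.698]]
[{"linear": [13.3, -0.4, 0.9], "delta_rot": [0.002, 0.002, 0.001]}, {"linear": [13.3, -0.4, 0.9], "delta_rot": [0.002, 0.002, 0.001]}, {"linear": [13.3, -0.4, 0.9], "delta_rot": [0.002, 0.002, 0.001]}, {"linear": [13.3, -0.4, 1.0], "delta_rot": [0.002, 0.002, 0.001]}, {"linear": [13.3, -0.4, 1.0], "delta_rot": [0.002, 0.002, 0.001]}, {"linear": [13.3, -0.4, 1.0], "delta_rot": [0.002, 0.002, 0.001]}, {"linear": [13.3, -0.5, 1.0], "delta_rot": [0.002, 0.002, 0.001]}, {"linear": [0.0, 0.0, 0.0], "delta_rot": [0.0, 0.0, 0.0]}, {"linear": [0.0, 0.0, 0.0], "delta_rot": [0.0, 0.0, 0.0]}, {"linear": [0.0, 0.0, 0.0], "delta_rot": [0.0, 0.0, 0.0]}]
```

>>> {"method": "apply_moves", "body": {"plan": [{"linear":[14,-0.4,1],"delta_rot":[0.002,0.002,0.001]},{"linear":[14,-0.4,1],"delta_rot":[0.002,0.002,0.001]},{"linear":[14,-0.4,1],"delta_rot":[0.002,0.002,0.001]},{"linear":[14,-0.4,1],"delta_rot":[0.002,0.002,0.001]},{"linear":[14,-0.4,1],"delta_rot":[0.002,0.002,0.001]},{"linear":[13,-0.4,1],"delta_rot":[0.002,0.002,0.001]},{"linear":[12,-0.4,1],"delta_rot":[0.002,0.002,0.001]},{"linear":[0,0,0],"delta_rot":[0,0,0]},{"linear":[0,0,0],"delta_rot":[0,0,0]},{"linear":[0,0,0],"delta_rot":[0,0,0]}]}}

```text
time_s: 3.95
tool_pos: [580.4, -162.7, 13.8]
tcp_rot: [[0.051, 0.998, -0.045], [0.707, -0.068, -0.704], [-0.705, 0.004, -0.709]]
wrist_force: [0.2, 0.4, 0.4]
finger_gap: 85.7
```

```bash
python3 - <<'E'
from h import *
s=st(); cv2.imwrite("pics/w2.png",np.hstack([cams.snapshot("wrist"),cams.snapshot("side")[150:,180:420].repeat(1,0)[:,:].copy() if 0 else cv2.resize(cams.snapshot("side")[190:318,230:358],(384,384))])[:,:,::-1][:, :800])
E
```

```text
3.95 q [-0.747  0.874  1.467  0.596  1.398 -0.971] p [ 580.367 -162.697   13.773] F [0.17  0.352 0.355] gap 85.69013411344369
[[ 0.051  0.998 -0.045]
 [ 0.707 -0.068 -0.704]
 [-0.705  0.004 -0.709]]
```

View pics/w2.png

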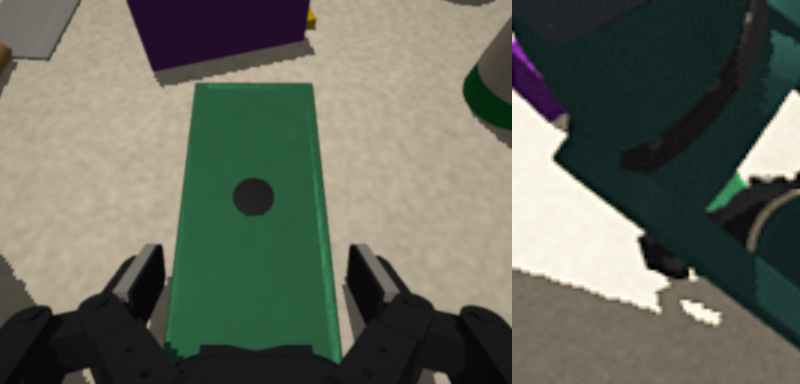

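>>> {"method": "apply_moves", "body": {"plan": [{"linear":[-4,0,0],"delta_rot":[0,0,0]},{"linear":[-3,0,0],"delta_rot":[0,0,0]},{"linear":[0,0,0],"delta_rot":[0,0,0]},{"linear":[0,0,0],"delta_rot":[0,0,0]},{"linear":[0,0,0],"delta_rot":[0,0,0]},{"linear":[0,0,0],"delta_rot":[0,0,0]},{"linear":[0,0,0],"delta_rot":[0,0,0]},{"linear":[0,0,0],"delta_rot":[0,0,0]},{"linear":[0,0,0],"delta_rot":[0,0,0]},{"linear":[0,0,0],"delta_rot":[0,0,0]}]}}

```text
time_s: 5.3
tool_pos: [580.3, -168.7, 19.5]
tcp_rot: [[0.052, 0.998, -0.045], [0.707, -0.068, -0.704], [-0.706, 0.005, -0.709]]
wrist_force: [0.0, -0.8, -0.1]
finger_gap: 85.7
```

>>> {"method": "apply_moves", "body": {"plan": [{"linear":[0,0,0],"delta_rot":[0,0,0]},{"linear":[0,0,0],"delta_rot":[0,0,0]},{"linear":[0,0,0],"delta_rot":[0,0,0]},{"linear":[0,0,0],"delta_rot":[0,0,0]},{"linear":[0,0,0],"delta_rot":[0,0,0]},{"linear":[0,0,0],"delta_rot":[0,0,0]},{"linear":[0,0,0],"delta_rot":[0,0,0]},{"linear":[0,0,0],"delta_rot":[0,0,0]},{"linear":[0,0,0],"delta_rot":[0,0,0]},{"linear":[0,0,0],"delta_rot":[0,0,0]}], "claw": 0, "squeeze": 60}}

```text
time_s: 6.55
tool_pos: [580.1, -168.9, 19.5]
tcp_rot: [[0.051, 0.998, -0.045], [0.707, -0.068, -0.704], [-0.706, 0.004, -0.709]]
wrist_force: [-0.1, 0.1, -0.0]
finger_gap: 55.5
```

>>> {"method": "apply_moves", "body": {"plan": [{"linear":[-5,0,-5],"delta_rot":[0,0,0]},{"linear":[-12,0,-12],"delta_rot":[0,0,0]},{"linear":[-16,0,-16],"delta_rot":[0,0,0]},{"linear":[-16,0,-16],"delta_rot":[0,0,0]},{"linear":[-16,0,-16],"delta_rot":[0,0,0]},{"linear":[-10,0,-10],"delta_rot":[0,0,0]},{"linear":[-5,0,-5],"delta_rot":[0,0,0]},{"linear":[0,0,0],"delta_rot":[0,0,0]},{"linear":[0,0,0],"delta_rot":[0,0,0]},{"linear":[0,0,0],"delta_rot":[0,0,0]}]}}

```text
time_s: 7.8
tool_pos: [579.3, -169.2, 140.3]
tcp_rot: [[0.051, 0.998, -0.045], [0.704, -0.068, -0.706], [-0.708, 0.004, -0.706]]
wrist_force: [0.3, 0.5, -3.5]
finger_gap: 55.6
```

```bash
python3 - <<'E'
from h import *
s=st(); p=np.array(s["tool_pos"]);R=np.array(s["tcp_rot"]); g=np.array([-23,0,0])
G=p+R@g; Rt=tool(-0.067,-0.785); print("G",G)
# pot stays above its spot: target G so that pot origin sits near (580,-150)
Gt=np.array([580,-135,150.]); plan(Gt-Rt@g,Rt,10,arc=g)
E
```

```text
7.8 q [-0.754  0.708  1.427  0.58   1.569 -0.861] p [ 579.277 -169.224  140.256] F [ 0.289  0.524 -3.458] gap 55.64202718630179
[[ 0.051  0.998 -0.045]
 [ 0.704 -0.068 -0.706]
 [-0.708  0.004 -0.706]]
G [ 578.103 -185.428  156.537]
[{"linear": [3.7, -0.2, 0.5], "delta_rot": [-0.0, -0.157, -0.0]}, {"linear": [3.2, -0.2, -0.1], "delta_rot": [-0.0, -0.157, -0.0]}, {"linear": [2.6, -0.2, -0.6], "delta_rot": [-0.0, -0.157, -0.0]}, {"linear": [1.9, -0.2, -1.0], "delta_rot": [-0.0, -0.157, -0.0]}, {"linear": [1.1, -0.2, -1.3], "delta_rot": [-0.0, -0.157, -0.0]}, {"linear": [0.4, -0.2, -1.4], "delta_rot": [-0.0, -0.157, -0.0]}, {"linear": [-0.4, -0.2, -1.5], "delta_rot": [-0.0, -0.157, -0.0]}, {"linear": [-1.2, -0.2, -1.4], "delta_rot": [-0.0, -0.157, -0.0]}, {"linear": [-2.0, -0.2, -1.2], "delta_rot": [-0.0, -0.157, -0.0]}, {"linear": [-2.7, -0.2, -0.9], "delta_rot": [-0.0, -0.157, -0.0]}]
```

>>> {"method": "apply_moves", "body": {"plan": [{"linear":[3.5,0,0.5],"delta_rot":[0,-0.08,0]},{"linear":[3,0,0],"delta_rot":[0,-0.157,0]},{"linear":[2.5,0,-0.5],"delta_rot":[0,-0.157,0]},{"linear":[2,0,-1],"delta_rot":[0,-0.157,0]},{"linear":[1,0,-1.3],"delta_rot":[0,-0.157,0]},{"linear":[0.5,0,-1.5],"delta_rot":[0,-0.157,0]},{"linear":[-0.5,0,-1.5],"delta_rot":[0,-0.157,0]},{"linear":[-1,0,-1.5],"delta_rot":[0,-0.157,0]},{"linear":[-2,0,-1],"delta_rot":[0,-0.157,0]},{"linear":[-3,0,-1],"delta_rot":[0,-0.1,0]}]}}

```text
time_s: 9.05
tool_pos: [574.3, -149.1, 128.8]
tcp_rot: [[-0.054, 0.997, -0.057], [-0.628, -0.078, -0.774], [-0.776, -0.005, 0.631]]
wrist_force: [-0.6, 0.4, -4.2]
finger_gap: 55.6
```

```bash
python3 - <<'E'
from h import *
s=st(); p=np.array(s["tool_pos"]);R=np.array(s["tcp_rot"]);print(p+R@[-23,0,0])
# tilt error wrt. the grasp: pot turned with the tool by
R0=np.array([[0.051,.998,-.045],[.707,-.068,-.704],[-.706,.004,-.709]]); u,_,v=np.linalg.svd(R0);R0=u@v
D=R@R0.T; px=D@[-.067,-.998,0]; pz=D@[0,0,-1.]; print("pot x",px,"pot z",pz)
print("remaining turn, tool axes",Ro.from_matrix(R.T@tool(-0.067,-0.785)).as_rotvec())
E
```

```text
9.05 q [ 0.027  0.574  1.683 -0.771  1.118  0.537] p [ 574.258 -149.094  128.834] F [-0.556  0.351 -4.158] gap 55.61510177657568
[[-0.054  0.997 -0.057]
 [-0.628 -0.078 -0.774]
 [-0.776 -0.005  0.631]]
[ 575.489 -134.641  146.683]
pot x [-0.002 -0.101  0.995] pot z [-0.082 -0.992 -0.101]
remaining turn, tool axes [-0.005 -0.103  0.012]
```

```bash
python3 - <<'E'
from h import *
Rt=tool(-0.067,-0.785); plan(np.array([576,-135,100])-Rt@[-23,0,0],Rt,7,arc=[-23,0,0])
E
```

```text
[{"linear": [5.2, 0.2, -3.8], "delta_rot": [-0.001, -0.015, 0.002]}, {"linear": [5.1, 0.1, -3.9], "delta_rot": [-0.001, -0.015, 0.002]}, {"linear": [5.1, 0.1, -4.0], "delta_rot": [-0.001, -0.015, 0.002]}, {"linear": [5.0, 0.1, -4.1], "delta_rot": [-0.001, -0.015, 0.002]}, {"linear": [4.9, 0.1, -4.1], "delta_rot": [-0.001, -0.015, 0.002]}, {"linear": [4.9, 0.1, -4.2], "delta_rot": [-0.001, -0.015, 0.002]}, {"linear": [4.8, 0.1, -4.3], "delta_rot": [-0.001, -0.015, 0.002]}, {"linear": [0.0, 0.0, 0.0], "delta_rot": [0.0, 0.0, 0.0]}, {"linear": [0.0, 0.0, 0.0], "delta_rot": [0.0, 0.0, 0.0]}, {"linear": [0.0, 0.0, 0.0], "delta_rot": [0.0, 0.0, 0.0]}]
```

>>> {"method": "apply_moves", "body": {"plan": [{"linear":[5,0,-4],"delta_rot":[0,-0.015,0.002]},{"linear":[5,0,-4],"delta_rot":[0,-0.015,0.002]},{"linear":[5,0,-4],"delta_rot":[0,-0.015,0.002]},{"linear":[5,0,-4],"delta_rot":[0,-0.015,0.002]},{"linear":[5,0,-4],"delta_rot":[0,-0.015,0.002]},{"linear":[5,0,-4],"delta_rot":[0,-0.015,0.002]},{"linear":[3,0,-3],"delta_rot":[0,-0.005,0]},{"linear":[0,0,0],"delta_rot":[0,0,0]},{"linear":[0,0,0],"delta_rot":[0,0,0]},{"linear":[0,0,0],"delta_rot":[0,0,0]}]}}

```text
time_s: 10.3
tool_pos: [572.3, -151.1, 81.0]
tcp_rot: [[-0.052, 0.997, -0.053], [-0.699, -0.074, -0.711], [-0.713, 0.0, 0.701]]
wrist_force: [-1.5, -0.2, -3.9]
finger_gap: 55.4
```

```bash
python3 - <<'E'
from h import *
s=st(); p=np.array(s["tool_pos"]);R=np.array(s["tcp_rot"]);print(p+R@[-23,0,0])
R0=np.array([[0.051,.998,-.045],[.707,-.068,-.704],[-.706,.004,-.709]]); u,_,v=np.linalg.svd(R0);R0=u@v
D=R@R0.T; px=D@[-.067,-.998,0]; pz=D@[0,0,-1.]; print("pot x",px,"pot z",pz)
o=p+D@(np.array([580.7,-157,60])-[580.1,-168.9,19.5]); print("origin",o,"end z",[(o-60*px+k*pz)[2] for k in(0,60)])
a=cams.snapshot("scene")[110:210,150:283]; b=cams.snapshot("side")[165:290,230:360]
cv2.imwrite("pics/v3.png",np.hstack([cv2.resize(a,None,fx=3,fy=3),cv2.resize(b,None,fx=3,fy=3)[:300]])[:,:800,::-1])
E
```

```text
10.3 q [ 0.068  0.682  1.712 -0.894  1.098  0.714] p [ 572.269 -151.077   80.99 ] F [-1.46  -0.203 -3.872] gap 55.39236048105049
[[-0.052  0.997 -0.053]
 [-0.699 -0.074 -0.711]
 [-0.713  0.     0.701]]
[ 573.46  -134.998   97.392]
pot x [ 0.    -0.006  1.   ] pot z [-0.078 -0.997 -0.006]
origin [ 575.22  -110.609   69.333] end z [np.float64(9.319644614484211), np.float64(8.939553207556827)]
```

View pics/v3.png

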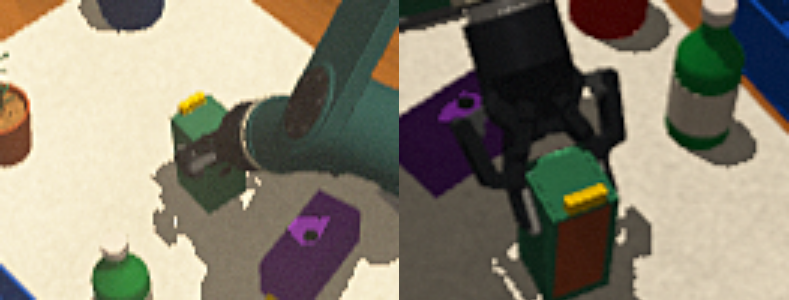

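>>> {"method": "apply_moves", "body": {"plan": [{"linear":[0.7,0,-0.7],"delta_rot":[0,0,0]},{"linear":[0.7,0,-0.7],"delta_rot":[0,0,0]},{"linear":[0.7,0,-0.7],"delta_rot":[0,0,0]},{"linear":[0.7,0,-0.7],"delta_rot":[0,0,0]},{"linear":[0.7,0,-0.7],"delta_rot":[0,0,0]},{"linear":[0.7,0,-0.7],"delta_rot":[0,0,0]},{"linear":[0.7,0,-0.7],"delta_rot":[0,0,0]},{"linear":[0.7,0,-0.7],"delta_rot":[0,0,0]},{"linear":[0,0,0],"delta_rot":[0,0,0]},{"linear":[0,0,0],"delta_rot":[0,0,0]}]}}

```text
time_s: 11.65
tool_pos: [572.5, -150.8, 76.3]
tcp_rot: [[-0.051, 0.997, -0.054], [-0.702, -0.074, -0.709], [-0.711, 0.002, 0.703]]
wrist_force: [-0.0, 1.8, -1.4]
finger_gap: 55.2
```

>>> {"method": "apply_moves", "body": {"plan": [{"linear":[0.7,0,-0.7],"delta_rot":[0,0,0]},{"linear":[0.7,0,-0.7],"delta_rot":[0,0,0]},{"linear":[0.7,0,-0.7],"delta_rot":[0,0,0]},{"linear":[0.7,0,-0.7],"delta_rot":[0,0,0]},{"linear":[0,0,0],"delta_rot":[0,0,0]},{"linear":[0,0,0],"delta_rot":[0,0,0]},{"linear":[0,0,0],"delta_rot":[0,0,0]},{"linear":[0,0,0],"delta_rot":[0,0,0]},{"linear":[0,0,0],"delta_rot":[0,0,0]},{"linear":[0,0,0],"delta_rot":[0,0,0]}]}}

```text
time_s: 12.9
tool_pos: [572.4, -150.6, 76.2]
tcp_rot: [[-0.05, 0.997, -0.056], [-0.705, -0.075, -0.705], [-0.708, 0.004, 0.707]]
wrist_force: [-1.5, 2.9, 1.5]
finger_gap: 55.3
```

```bash
python3 - <<'E'
from h import *
s=st(); print(s["wrist_torque"])
E
```

```text
12.9 q [ 0.073  0.692  1.714 -0.904  1.096  0.734] p [ 572.413 -150.589   76.249] F [-1.47   2.864  1.548] gap 55.346431231878086
[[-0.05   0.997 -0.056]
 [-0.705 -0.075 -0.705]
 [-0.708  0.004  0.707]]
[ 0.627  0.119 -0.113]
```

>>> {"method": "apply_moves", "body": {"plan": [{"linear":[1.2,0,-1.2],"delta_rot":[0,0,0]},{"linear":[1.2,0,-1.2],"delta_rot":[0,0,0]},{"linear":[1.2,0,-1.2],"delta_rot":[0,0,0]},{"linear":[0,0,0],"delta_rot":[0,0,0]},{"linear":[0,0,0],"delta_rot":[0,0,0]},{"linear":[0,0,0],"delta_rot":[0,0,0]},{"linear":[0,0,0],"delta_rot":[0,0,0]},{"linear":[0,0,0],"delta_rot":[0,0,0]},{"linear":[0,0,0],"delta_rot":[0,0,0]},{"linear":[0,0,0],"delta_rot":[0,0,0]}]}}

```text
time_s: 14.15
tool_pos: [572.6, -150.6, 76.4]
tcp_rot: [[-0.05, 0.997, -0.058], [-0.709, -0.076, -0.701], [-0.704, 0.006, 0.711]]
wrist_force: [-1.1, 2.9, 2.4]
finger_gap: 55.5
```

```bash
python3 - <<'E'
from h import *
s=st(); print(s["wrist_torque"])
a=cams.snapshot("scene")[130:190,180:260]; b=cams.snapshot("side")[200:280,240:340]
cv2.imwrite("pics/v4.png",np.hstack([cv2.resize(a,None,fx=4,fy=4),cv2.resize(b,None,fx=4,fy=4)[:240]])[:,:,::-1])
E
```

```text
14.15 q [ 0.075  0.695  1.714 -0.909  1.099  0.742] p [ 572.553 -150.599   76.394] F [-1.107  2.862  2.401] gap 55.54112586814437
[[-0.05   0.997 -0.058]
 [-0.709 -0.076 -0.701]
 [-0.704  0.006  0.711]]
[ 0.674  0.166 -0.148]
```

View pics/v4.png

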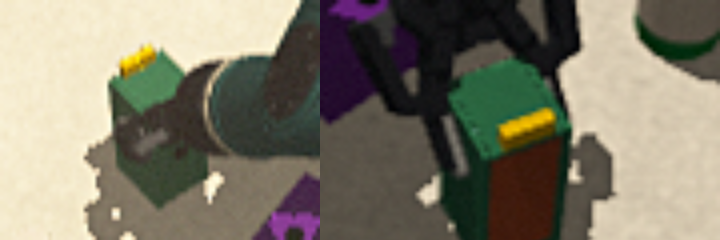

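```bash
python3 - <<'E'
from h import *
def tri(u1,u2):
    A=[];
    for n,uv in(("scene",u1),("side",u2)):
        K,R,t=camRt(n);P=K@np.c_[R,t]
        A+=[uv[0]*P[2]-P[0],uv[1]*P[2]-P[1]]
    X=np.linalg.svd(np.array(A))[2][-1];return X[:3]/X[3]
c={}
for n,box in(("scene",(140,165,195,230)),("side",(215,255,275,320))):
    im=cams.snapshot(n); hsv=cv2.cvtColor(im,cv2.COLOR_RGB2HSV); m=cv2.inRange(hsv,(22,150,100),(35,255,255))
    y0,y1,x0,x1=box; v,u=np.nonzero(m[y0:y1,x0:x1]); c[n]=(u.mean()+x0,v.mean()+y0); print(n,len(u),c[n])
print("tab",tri(c["scene"],c["side"]))
# bias check: hole in the first pictures (true z 60)
print("hole",tri((170+182/4,125+143/4),(250+166/4,215+121/4)))
E
```

```text
scene 33 (np.float64(214.0), np.float64(144.75757575757575))
side 58 (np.float64(291.48275862068965), np.float64(230.43103448275863))
tab [ 572.953 -163.087  130.559]
hole [ 580.111 -155.368   58.58 ]
```

>>> {"method": "apply_moves", "body": {"plan": [{"linear":[0,0,0],"delta_rot":[0,0,0]},{"linear":[0,0,0],"delta_rot":[0,0,0]},{"linear":[0,0,0],"delta_rot":[0,0,0]},{"linear":[0,0,0],"delta_rot":[0,0,0]},{"linear":[0,0,0],"delta_rot":[0,0,0]},{"linear":[0,0,0],"delta_rot":[0,0,0]},{"linear":[0,0,0],"delta_rot":[0,0,0]},{"linear":[0,0,0],"delta_rot":[0,0,0]},{"linear":[0,0,0],"delta_rot":[0,0,0]},{"linear":[0,0,0],"delta_rot":[0,0,0]}], "claw": 100}}

```text
time_s: 15.6
tool_pos: [573.1, -151.4, 76.3]
tcp_rot: [[-0.049, 0.997, -0.058], [-0.71, -0.076, -0.701], [-0.703, 0.006, 0.711]]
wrist_force: [0.9, 0.4, -0.1]
finger_gap: 85.5
```

```bash
python3 - <<'E'
from h import *
s=st(); print(s["wrist_torque"])
E
```

```text
15.6 q [ 0.074  0.696  1.713 -0.911  1.099  0.742] p [ 573.087 -151.36    76.27 ] F [ 0.934  0.355 -0.12 ] gap 85.45291194491858
[[-0.049  0.997 -0.058]
 [-0.71  -0.076 -0.701]
 [-0.703  0.006  0.711]]
[ 0.28  -0.041 -0.011]
```

>>> {"method": "apply_moves", "body": {"plan": [{"linear":[-10,0,0],"delta_rot":[0,0,0]},{"linear":[-20,0,0],"delta_rot":[0,0,0]},{"linear":[-22,0,0],"delta_rot":[0,0,0]},{"linear":[-22,0,0],"delta_rot":[0,0,0]},{"linear":[-22,0,0],"delta_rot":[0,0,0]},{"linear":[-28,0,14],"delta_rot":[0,0,0]},{"linear":[-25,0,25],"delta_rot":[0,0.05,0]},{"linear":[-25,0,25],"delta_rot":[0,0.1,0]},{"linear":[-20,0,20],"delta_rot":[0,0.1,0]},{"linear":[0,0,0],"delta_rot":[0,0.1,0]}]}}

```text
time_s: 16.85
tool_pos: [578.8, -64.2, 286.2]
tcp_rot: [[-0.017, 0.998, -0.061], [-0.413, -0.063, -0.908], [-0.91, 0.01, 0.413]]
wrist_force: [0.9, 0.0, -0.1]
finger_gap: 85.5
```

```bash
python3 - <<'E'
from h import *
s=st(); plan([572,-230,250],tool(-0.07,0.785),10)
E
```

```text
16.85 q [ 0.036  0.329  1.5   -0.435  1.367  0.202] p [578.812 -64.186 286.158] F [ 0.883  0.002 -0.143] gap 85.50323994286333
[[-0.017  0.998 -0.061]
 [-0.413 -0.063 -0.908]
 [-0.91   0.01   0.413]]
[{"linear": [10.2, 0.3, 13.6], "delta_rot": [0.001, 0.121, -0.001]}, {"linear": [8.4, 0.3, 14.7], "delta_rot": [0.001, 0.121, -0.001]}, {"linear": [6.6, 0.4, 15.6], "delta_rot": [0.001, 0.121, -0.001]}, {"linear": [4.7, 0.4, 16.3], "delta_rot": [0.001, 0.121, -0.001]}, {"linear": [2.6, 0.4, 16.8], "delta_rot": [0.001, 0.121, -0.001]}, {"linear": [0.6, 0.4, 17.0], "delta_rot": [0.001, 0.121, -0.001]}, {"linear": [-1.5, 0.4, 16.9], "delta_rot": [0.001, 0.121, -0.001]}, {"linear": [-3.5, 0.5, 16.6], "delta_rot": [0.001, 0.121, -0.001]}, {"linear": [-5.5, 0.5, 16.1], "delta_rot": [0.001, 0.121, -0.001]}, {"linear": [-7.4, 0.5, 15.3], "delta_rot": [0.001, 0.121, -0.001]}]
```

>>> {"method": "apply_moves", "body": {"plan": [{"linear":[8,0.3,14],"delta_rot":[0,0.121,0]},{"linear":[8,0.3,15],"delta_rot":[0,0.121,0]},{"linear":[6,0.4,16],"delta_rot":[0,0.121,0]},{"linear":[5,0.4,16],"delta_rot":[0,0.121,0]},{"linear":[3,0.4,17],"delta_rot":[0,0.121,0]},{"linear":[0,0.4,17],"delta_rot":[0,0.121,0]},{"linear":[-2,0.4,17],"delta_rot":[0,0.121,0]},{"linear":[-4,0.5,17],"delta_rot":[0,0.121,0]},{"linear":[-6,0.5,16],"delta_rot":[0,0.121,0]},{"linear":[-7,0.5,15],"delta_rot":[0,0.1,0]}]}}

```text
time_s: 18.1
tool_pos: [580.4, -222.5, 271.5]
tcp_rot: [[0.055, 0.998, 0.006], [0.716, -0.035, -0.697], [-0.696, 0.042, -0.717]]
wrist_force: [0.4, 1.2, -0.7]
finger_gap: 85.4
```

```bash
python3 - <<'E'
from h import *
s=st(); im=cams.snapshot("wrist"); cv2.imwrite("pics/w5.png",im[:,:,::-1]); c=camRt("wrist",s)
np.savez("w5.npz",R=c[1],t=c[2])
E
```

```text
18.1 q [-0.811  0.624  1.237  0.585  1.836 -0.802] p [ 580.356 -222.487  271.497] F [ 0.439  1.245 -0.693] gap 85.4318582806088
[[ 0.055  0.998  0.006]
 [ 0.716 -0.035 -0.697]
 [-0.696  0.042 -0.717]]
```

View pics/w5.png

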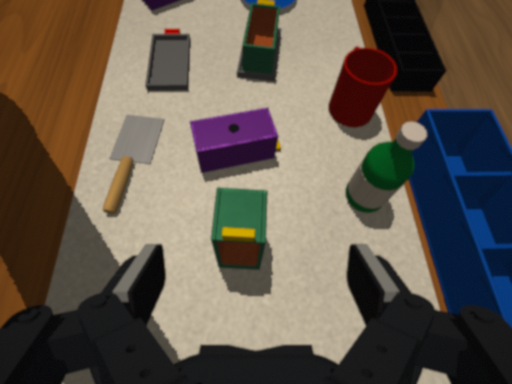

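The pot stands alone on its plain end at wrist (240,225), tab at (238,233) facing -y. The tray is at (169,62), with its lug at (172,31). I'll measure both.

```bash
cat > fit.py <<'E'
from h import *
from scipy.optimize import minimize
def poly(cam,x,y,yaw,L,Wd,z0,z1,lz=0):
    c,s=np.cos(yaw),np.sin(yaw)
    X=np.array([[x+c*a*L/2-s*b*Wd/2,y+s*a*L/2+c*b*Wd/2,z] for a in(-1,1) for b in(-1,1) for z in(z0,z1)])
    return cv2.convexHull(proj(cam,X).astype(np.float32))
def cost(v,views,dims):
    e=0
    for cam,m in views:
        S=4; h,w=m.shape; r=np.zeros((h*S,w*S),np.uint8)
        cv2.fillConvexPoly(r,np.round((poly(cam,*v[:2],v[2],*dims)+.5)*S*16-8).astype(np.int32),255,shift=4)
        r=cv2.resize(r,(w,h),interpolation=cv2.INTER_AREA)/255.; e+=1-np.minimum(r,m).sum()/np.maximum(r,m).sum()
    return e
def comp(m,near):
    n,l,st_,c=cv2.connectedComponentsWithStats(m.astype(np.uint8)); i=1+np.argmin(np.linalg.norm(c[1:]-near,axis=1)+1e3*(st_[1:,4]<60)); return (l==i).astype(float)
def fit(views,v0,dims):
    r=min((minimize(cost,v0,args=(views,dims),method="Nelder-Mead",options=dict(initial_simplex=np.array(v0)+np.array([[0,0,0],[k,0,0],[0,k,0],[0,0,.08]]),maxiter=200,xatol=.05)) for k in(10,-6)),key=lambda r:r.fun)
    return r.x,r.fun
E
python3 - <<'E'
from fit import *
z=np.load("w5.npz"); wc=(cams.calibration("wrist")["mtx"],z["R"],z["t"])
V={}
for n,f,cam,c in(("scene","scene0",camRt("scene"),(322,212)),("side","side0",camRt("side"),(185,182)),("wrist","w5",wc,(169,62))):
    h=cv2.cvtColor(cv2.imread(f"pics/{f}.png"),cv2.COLOR_BGR2HSV); m=(h[...,1]<70)&(h[...,2]<150)
    m=comp(m,c); V[n]=(cam,m); print(n,m.sum(),fit([V[n]],[447,216,1.57],(136,72,0,14)))
print("all",fit(list(V.values()),[447,216,1.57],(136,72,0,14)))
im=cv2.imread("pics/w5.png");h=cv2.cvtColor(im,cv2.COLOR_BGR2HSV)
m=comp(cv2.inRange(h,(60,80,85),(90,255,255))>0,(240,210)); ct=cv2.findContours(m.astype(np.uint8),0,1)[0]
q=cv2.approxPolyDP(max(ct,key=cv2.contourArea),4,True)[:,0]; print("pot top",[ (p.tolist(),hit(wc,p,120)[:2].round(1)) for p in q])
ym=cv2.inRange(h,(22,150,100),(35,255,255));ym[:220]=0;ym[250:]=0;v,u=np.nonzero(ym);print("tab",u.min(),u.max(),v.min(),v.max(),hit(wc,(u.mean(),v.mean()),130), hit(wc,(u.min(),v.min()),134),hit(wc,(u.max()+1,v.min()),134))
E
```

```text
scene 766.0 (array([446.462, 216.947,   1.608]), np.float64(0.12678049282877268))
side 919.0 (array([444.967, 216.131,   1.603]), np.float64(0.04133117740232317))
wrist 2435.0 (array([446.145, 215.249,   1.595]), np.float64(0.03503266258477711))
all (array([445.553, 215.859,   1.598]), np.float64(0.22254916838333139))
pot top [([218, 189], array([ 550.6, -111.3])), ([212, 239], array([ 545.7, -167.7])), ([221, 239], array([ 554.7, -167.9])), ([222, 225], array([ 555.5, -153. ])), ([255, 227], array([ 589.4, -155.8])), ([256, 240], array([ 589.9, -169.7])), ([265, 241], array([ 598.9, -171. ])), ([266, 192], array([ 602.8, -115.7]))]
tab 222 254 227 238 [ 571.919 -164.651  130.   ] [ 556.296 -160.341  134.   ] [ 588.62  -161.005  134.   ]
```

```bash
python3 - <<'E'
from h import *
R=tool(-0.075,0.785); a=R[:,0]; g=np.array([573.4,-156.5,93.]); print(g+23*a, g-72*a)
plan(g-72*a,R,8)
E
```

```text
[ 574.618 -140.289   76.73 ] [ 569.587 -207.248  143.932]
[{"linear": [12.3, -2.0, 9.6], "delta_rot": [0.007, -0.003, -0.0]}, {"linear": [12.3, -1.9, 9.6], "delta_rot": [0.007, -0.003, -0.0]}, {"linear": [12.4, -1.8, 9.6], "delta_rot": [0.007, -0.003, -0.0]}, {"linear": [12.4, -1.8, 9.5], "delta_rot": [0.007, -0.003, -0.0]}, {"linear": [12.4, -1.7, 9.5], "delta_rot": [0.007, -0.003, -0.0]}, {"linear": [12.4, -1.6, 9.5], "delta_rot": [0.007, -0.003, -0.0]}, {"linear": [12.5, -1.6, 9.5], "delta_rot": [0.007, -0.003, -0.0]}, {"linear": [12.5, -1.5, 9.5], "delta_rot": [0.007, -0.003, -0.0]}, {"linear": [0.0, 0.0, 0.0], "delta_rot": [0.0, 0.0, 0.0]}, {"linear": [0.0, 0.0, 0.0], "delta_rot": [0.0, 0.0, 0.0]}]
```

>>> {"method": "apply_moves", "body": {"plan": [{"linear":[12,-2,10],"delta_rot":[0.007,-0.003,0]},{"linear":[12,-2,10],"delta_rot":[0.007,-0.003,0]},{"linear":[12,-2,10],"delta_rot":[0.007,-0.003,0]},{"linear":[12,-2,10],"delta_rot":[0.007,-0.003,0]},{"linear":[12,-2,10],"delta_rot":[0.007,-0.003,0]},{"linear":[12,-2,9],"delta_rot":[0.007,-0.003,0]},{"linear":[12,-1,9],"delta_rot":[0.007,-0.003,0]},{"linear":[6,-1,5],"delta_rot":[0.007,-0.003,0]},{"linear":[0,0,0],"delta_rot":[0,0,0]},{"linear":[0,0,0],"delta_rot":[0,0,0]}]}}

```text
time_s: 19.4
tool_pos: [569.1, -206.7, 147.2]
tcp_rot: [[0.051, 0.997, -0.053], [0.699, -0.074, -0.711], [-0.713, -0.001, -0.701]]
wrist_force: [0.6, 0.0, 0.4]
finger_gap: 85.3
```

```bash
python3 - <<'E'
from h import *
s=st();plan([574.6,-140.3,76.7],tool(-0.075,0.785),8)
E
```

```text
19.4 q [-0.8    0.714  1.384  0.552  1.614 -0.867] p [ 569.079 -206.736  147.188] F [0.641 0.032 0.416] gap 85.33531161416144
[[ 0.051  0.997 -0.053]
 [ 0.699 -0.074 -0.711]
 [-0.713 -0.001 -0.701]]
[{"linear": [12.1, 0.1, 0.2], "delta_rot": [0.0, 0.001, 0.0]}, {"linear": [12.1, 0.1, 0.2], "delta_rot": [0.0, 0.001, 0.0]}, {"linear": [12.1, 0.1, 0.3], "delta_rot": [0.0, 0.001, 0.0]}, {"linear": [12.1, 0.1, 0.3], "delta_rot": [0.0, 0.001, 0.0]}, {"linear": [12.1, 0.1, 0.3], "delta_rot": [0.0, 0.001, 0.0]}, {"linear": [12.1, 0.1, 0.3], "delta_rot": [0.0, 0.001, 0.0]}, {"linear": [12.1, 0.1, 0.3], "delta_rot": [0.0, 0.001, 0.0]}, {"linear": [12.1, 0.1, 0.3], "delta_rot": [0.0, 0.001, 0.0]}, {"linear": [0.0, 0.0, 0.0], "delta_rot": [0.0, 0.0, 0.0]}, {"linear": [0.0, 0.0, 0.0], "delta_rot": [0.0, 0.0, 0.0]}]
```

>>> {"method": "apply_moves", "body": {"plan": [{"linear":[12,0,0.3],"delta_rot":[0,0.001,0]},{"linear":[12,0,0.3],"delta_rot":[0,0.001,0]},{"linear":[12,0,0.3],"delta_rot":[0,0.001,0]},{"linear":[12,0,0.3],"delta_rot":[0,0.001,0]},{"linear":[12,0,0.3],"delta_rot":[0,0.001,0]},{"linear":[12,0,0.3],"delta_rot":[0,0.001,0]},{"linear":[10,0,0.3],"delta_rot":[0,0.001,0]},{"linear":[5,0,0.3],"delta_rot":[0,0.001,0]},{"linear":[0,0,0],"delta_rot":[0,0,0]},{"linear":[0,0,0],"delta_rot":[0,0,0]}]}}

```text
time_s: 20.65
tool_pos: [574.2, -143.2, 79.6]
tcp_rot: [[0.052, 0.997, -0.052], [0.705, -0.073, -0.706], [-0.708, -0.0, -0.707]]
wrist_force: [-0.5, 0.0, -0.8]
finger_gap: 85.4
```

```bash
python3 - <<'E'
from h import *
s=st(); cv2.imwrite("pics/w6.png",cams.snapshot("wrist")[:,:,::-1])
E
```

```text
20.65 q [-0.732  0.765  1.502  0.598  1.449 -0.913] p [ 574.181 -143.171   79.578] F [-0.455  0.019 -0.826] gap 85.42456451162333
[[ 0.052  0.997 -0.052]
 [ 0.705 -0.073 -0.706]
 [-0.708 -0.    -0.707]]
```

View pics/w6.png

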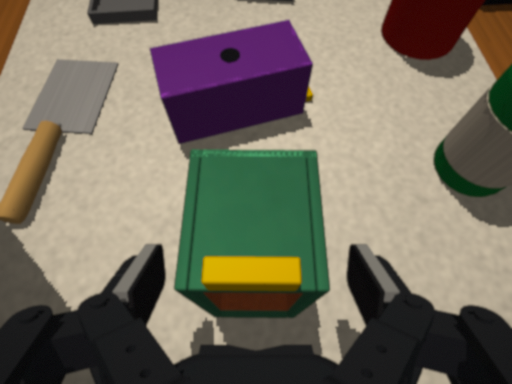

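>>> {"method": "apply_moves", "body": {"plan": [{"linear":[0,0,0],"delta_rot":[0,0,0]},{"linear":[0,0,0],"delta_rot":[0,0,0]},{"linear":[0,0,0],"delta_rot":[0,0,0]},{"linear":[0,0,0],"delta_rot":[0,0,0]},{"linear":[0,0,0],"delta_rot":[0,0,0]},{"linear":[0,0,0],"delta_rot":[0,0,0]},{"linear":[0,0,0],"delta_rot":[0,0,0]},{"linear":[0,0,0],"delta_rot":[0,0,0]},{"linear":[0,0,0],"delta_rot":[0,0,0]},{"linear":[0,0,0],"delta_rot":[0,0,0]}], "claw": 0, "squeeze": 70}}

```text
time_s: 21.95
tool_pos: [574.2, -144.1, 80.2]
tcp_rot: [[0.053, 0.997, -0.052], [0.704, -0.074, -0.706], [-0.708, 0.001, -0.706]]
wrist_force: [-0.1, 0.2, -0.5]
finger_gap: 55.2
```

```bash
python3 - <<'E'
from h import *
s=st()
# picture w6 was taken at this same pose (only the fingers have moved since)
c=camRt("wrist",dict(tool_pos=np.array([574.181,-143.171,79.578]),tcp_rot=np.linalg.qr(np.array([[.052,.997,-.052],[.705,-.073,-.706],[-.708,0,-.707]]))[0]*np.array(1.)))
U,_,Vt=np.linalg.svd(np.array([[.052,.997,-.052],[.705,-.073,-.706],[-.708,0,-.707]]))
c=camRt("wrist",dict(tool_pos=np.array([574.181,-143.171,79.578]),tcp_rot=U@Vt))
for p in [(193,151),(317,151),(328,292),(176,289)]: print(p,hit(c,p,120))
print("tab outer",hit(c,(202,256),134),hit(c,(301,256),134))
E
```

```text
21.95 q [-0.733  0.764  1.501  0.597  1.449 -0.913] p [ 574.215 -144.092   80.188] F [-0.051  0.217 -0.518] gap 55.20748996153024
[[ 0.053  0.997 -0.052]
 [ 0.704 -0.074 -0.706]
 [-0.708  0.001 -0.706]]
(193, 151) [ 549.927 -109.652  120.   ]
(317, 151) [ 604.197 -113.691  120.   ]
(328, 292) [ 598.491 -172.658  120.   ]
(176, 289) [ 544.795 -167.638  120.   ]
tab outer [ 556.102 -160.215  134.   ] [ 588.464 -162.623  134.   ]
```

>>> {"method": "apply_moves", "body": {"plan": [{"linear":[-4,0,-4],"delta_rot":[0,0,0]},{"linear":[-10,0,-10],"delta_rot":[0,0,0]},{"linear":[-15,0,-15],"delta_rot":[0,0,0]},{"linear":[-16,0,-16],"delta_rot":[0,0,0]},{"linear":[-16,0,-16],"delta_rot":[0,0,0]},{"linear":[-16,0,-16],"delta_rot":[0,0,0]},{"linear":[-10,0,-10],"delta_rot":[0,0,0]},{"linear":[-5,0,-5],"delta_rot":[0,0,0]},{"linear":[0,0,0],"delta_rot":[0,0,0]},{"linear":[0,0,0],"delta_rot":[0,0,0]}]}}

```text
time_s: 23.2
tool_pos: [574.0, -144.2, 219.9]
tcp_rot: [[0.053, 0.997, -0.051], [0.701, -0.074, -0.709], [-0.711, 0.002, -0.703]]
wrist_force: [0.5, 0.1, -3.3]
finger_gap: 55.2
```

```bash
cat > goal.py <<'E'
from h import *
def orth(M): U,_,V=np.linalg.svd(np.array(M)); return U@V
Rg=orth([[0.053,0.997,-0.052],[0.704,-0.074,-0.706],[-0.708,0.001,-0.706]]); pg=np.array([574.2,-144.1,80.2])
z0=np.array([-.074,-.997,0]); P0=orth(np.c_[[0,0,1.],np.cross(z0,[0,0,1.]),z0]); o0=np.array([576.6,-111.4,60])
xf=np.array([np.cos(1.6),np.sin(1.6),0]); PF=np.c_[xf,np.cross([0,0,1.],xf),[0,0,1.]]; of=np.array([445.7,216,4.])
def tool_for(o,P): return o+P@P0.T@(pg-o0), P@P0.T@Rg
def pot_now(s): 
    R=np.array(s["tcp_rot"]); P=R@Rg.T@P0; return np.array(s["tool_pos"])+R@Rg.T@(o0-pg),P
piv=[-23,0,0]
E
python3 - <<'E'
from goal import *
s=st(); pf,Rf=tool_for(of+[0,0,130],PF); print(pf,Rf)
m=Slerp([0,1],Ro.from_matrix([Rg,Rf]))(0.5).as_matrix()
G0=np.array(s["tool_pos"])+np.array(s["tcp_rot"])@piv; G1=pf+Rf@piv; Gm=(G0+G1)/2; Gm[2]=max(G0[2],G1[2],240); print(G0,G1)
plan(Gm-m@piv,m,9,arc=piv)
plan(pf,Rf,10,s=dict(tool_pos=Gm-m@piv,tcp_rot=m),arc=piv)
E
```

```text
23.2 q [-0.732  0.592  1.426  0.593  1.65  -0.775] p [ 573.982 -144.172  219.87 ] F [ 0.523  0.052 -3.311] gap 55.24337645052378
[[ 0.053  0.997 -0.051]
 [ 0.701 -0.074 -0.709]
 [-0.711  0.002 -0.703]]
[445.137 236.192 166.788] [[ 0.021  1.     0.021]
 [-0.708  0.03  -0.706]
 [-0.706  0.     0.708]]
[ 572.763 -160.301  236.222] [444.645 252.471 183.029]
[{"linear": [15.3, -8.8, -14.2], "delta_rot": [-0.006, -0.087, -0.0]}, {"linear": [13.9, -8.7, -15.5], "delta_rot": [-0.006, -0.087, -0.0]}, {"linear": [12.3, -8.6, -16.7], "delta_rot": [-0.006, -0.087, -0.0]}, {"linear": [10.6, -8.4, -17.8], "delta_rot": [-0.006, -0.087, -0.0]}, {"linear": [8.9, -8.3, -18.7], "delta_rot": [-0.006, -0.087, -0.0]}, {"linear": [7.0, -8.2, -19.4], "delta_rot": [-0.006, -0.087, -0.0]}, {"linear": [5.2, -8.0, -20.0], "delta_rot": [-0.006, -0.087, -0.0]}, {"linear": [3.2, -7.9, -20.4], "delta_rot": [-0.006, -0.087, -0.0]}, {"linear": [1.3, -7.7, -20.7], "delta_rot": [-0.006, -0.087, -0.0]}, {"linear": [0.0, 0.0, 0.0], "delta_rot": [0.0, 0.0, 0.0]}]
[{"linear": [5.4, -7.0, -18.7], "delta_rot": [-0.006, -0.078, -0.0]}, {"linear": [3.8, -6.9, -19.1], "delta_rot": [-0.006, -0.078, -0.0]}, {"linear": [2.2, -6.7, -19.4], "delta_rot": [-0.006, -0.078, -0.0]}, {"linear": [0.5, -6.6, -19.5], "delta_rot": [-0.006, -0.078, -0.0]}, {"linear": [-1.2, -6.5, -19.6], "delta_rot": [-0.006, -0.078, -0.0]}, {"linear": [-2.8, -6.4, -19.4], "delta_rot": [-0.006, -0.078, -0.0]}, {"linear": [-4.5, -6.2, -19.2], "delta_rot": [-0.006, -0.078, -0.0]}, {"linear": [-6.1, -6.1, -18.8], "delta_rot": [-0.006, -0.078, -0.0]}, {"linear": [-7.7, -6.0, -18.3], "delta_rot": [-0.006, -0.078, -0.0]}, {"linear": [-9.3, -5.9, -17.7], "delta_rot": [-0.006, -0.078, -0.0]}]
```

>>> {"method": "apply_moves", "body": {"plan": [{"linear":[8,-5,-8],"delta_rot":[-0.006,-0.05,0]},{"linear":[14,-9,-15],"delta_rot":[-0.006,-0.09,0]},{"linear":[12,-9,-17],"delta_rot":[-0.006,-0.09,0]},{"linear":[10,-8,-18],"delta_rot":[-0.006,-0.09,0]},{"linear":[9,-8,-19],"delta_rot":[-0.006,-0.09,0]},{"linear":[7,-8,-19],"delta_rot":[-0.006,-0.09,0]},{"linear":[5,-8,-20],"delta_rot":[-0.006,-0.09,0]},{"linear":[3,-8,-20],"delta_rot":[-0.006,-0.09,0]},{"linear":[2,-8,-21],"delta_rot":[-0.006,-0.09,0]},{"linear":[1,-8,-20],"delta_rot":[-0.006,-0.09,0]}]}}

```text
time_s: 24.45
tool_pos: [496.4, 61.9, 211.1]
tcp_rot: [[0.001, 1.0, -0.027], [-0.094, -0.026, -0.995], [-0.996, 0.003, 0.094]]
wrist_force: [0.3, 1.5, -4.0]
finger_gap: 55.4
```

```bash
python3 - <<'E'
from goal import *
s=st(); pf,Rf=tool_for(of+[0,0,110],PF); print(pot_now(s)); plan(pf,Rf,10,arc=piv)
E
```

```text
24.45 q [ 0.056  0.246  1.739 -0.102  1.163  0.124] p [496.379  61.862 211.058] F [ 0.321  1.469 -4.012] gap 55.44204017029162
[[ 0.001  1.    -0.027]
 [-0.094 -0.026 -0.995]
 [-0.996  0.003  0.094]]
(array([496.598,  67.254, 172.927]), array([[ 0.019, -1.   , -0.019],
       [ 0.769,  0.027, -0.638],
       [ 0.639, -0.003,  0.769]]))
[{"linear": [5.2, -5.6, -17.7], "delta_rot": [-0.005, -0.069, 0.002]}, {"linear": [3.9, -5.5, -18.0], "delta_rot": [-0.005, -0.069, 0.002]}, {"linear": [2.5, -5.4, -18.3], "delta_rot": [-0.005, -0.069, 0.002]}, {"linear": [1.1, -5.3, -18.5], "delta_rot": [-0.005, -0.069, 0.002]}, {"linear": [-0.3, -5.2, -18.5], "delta_rot": [-0.005, -0.069, 0.002]}, {"linear": [-1.7, -5.1, -18.5], "delta_rot": [-0.005, -0.069, 0.002]}, {"linear": [-3.1, -5.0, -18.3], "delta_rot": [-0.005, -0.069, 0.002]}, {"linear": [-4.5, -4.9, -18.1], "delta_rot": [-0.005, -0.069, 0.002]}, {"linear": [-5.9, -4.8, -17.8], "delta_rot": [-0.005, -0.069, 0.002]}, {"linear": [-7.2, -4.7, -17.4], "delta_rot": [-0.005, -0.069, 0.002]}]
```

>>> {"method": "apply_moves", "body": {"plan": [{"linear":[5,-5.5,-18],"delta_rot":[-0.005,-0.07,0.002]},{"linear":[4,-5.5,-18],"delta_rot":[-0.005,-0.07,0.002]},{"linear":[2.5,-5.5,-18],"delta_rot":[-0.005,-0.07,0.002]},{"linear":[1,-5,-18],"delta_rot":[-0.005,-0.07,0.002]},{"linear":[0,-5,-18],"delta_rot":[-0.005,-0.07,0.002]},{"linear":[-2,-5,-18],"delta_rot":[-0.005,-0.07,0.002]},{"linear":[-3,-5,-18],"delta_rot":[-0.005,-0.07,0.002]},{"linear":[-4,-5,-16],"delta_rot":[-0.005,-0.06,0.002]},{"linear":[-4,-3,-10],"delta_rot":[-0.005,-0.04,0.002]},{"linear":[0,0,0],"delta_rot":[0,0,0]}]}}

```text
time_s: 25.7
tool_pos: [440.3, 216.7, 145.7]
tcp_rot: [[-0.004, 1.0, 0.028], [-0.644, 0.019, -0.765], [-0.765, -0.022, 0.644]]
wrist_force: [0.4, -0.3, -4.3]
finger_gap: 55.3
```

```bash
python3 - <<'E'
from goal import *
s=st(); pf,Rf=tool_for(of+[0,0,50],PF); print(pot_now(s)); plan(pf,Rf,7,arc=piv)
E
```

```text
25.7 q [ 0.693  0.595  1.591 -0.518  1.468  0.858] p [440.335 216.684 145.689] F [ 0.446 -0.329 -4.291] gap 55.280902023913605
[[-0.004  1.     0.028]
 [-0.644  0.019 -0.765]
 [-0.765 -0.022  0.644]]
(array([439.872, 199.403, 111.277]), array([[-0.016, -1.   ,  0.023],
       [ 0.996, -0.018, -0.087],
       [ 0.087,  0.022,  0.996]]))
[{"linear": [4.6, 0.9, -7.5], "delta_rot": [0.001, -0.012, 0.003]}, {"linear": [4.6, 0.9, -7.6], "delta_rot": [0.001, -0.012, 0.003]}, {"linear": [4.5, 0.9, -7.6], "delta_rot": [0.001, -0.012, 0.003]}, {"linear": [4.4, 0.9, -7.7], "delta_rot": [0.001, -0.012, 0.003]}, {"linear": [4.3, 0.8, -7.8], "delta_rot": [0.001, -0.012, 0.003]}, {"linear": [4.2, 0.8, -7.8], "delta_rot": [0.001, -0.012, 0.003]}, {"linear": [4.1, 0.8, -7.9], "delta_rot": [0.001, -0.012, 0.003]}, {"linear": [0.0, 0.0, 0.0], "delta_rot": [0.0, 0.0, 0.0]}, {"linear": [0.0, 0.0, 0.0], "delta_rot": [0.0, 0.0, 0.0]}, {"linear": [0.0, 0.0, 0.0], "delta_rot": [0.0, 0.0, 0.0]}]
```

>>> {"method": "apply_moves", "body": {"plan": [{"linear":[4.6,0.9,-7.5],"delta_rot":[0.001,-0.012,0.003]},{"linear":[4.6,0.9,-7.5],"delta_rot":[0.001,-0.012,0.003]},{"linear":[4.5,0.9,-7.5],"delta_rot":[0.001,-0.012,0.003]},{"linear":[4.4,0.9,-7.7],"delta_rot":[0.001,-0.012,0.003]},{"linear":[4.3,0.8,-7.8],"delta_rot":[0.001,-0.012,0.003]},{"linear":[4.2,0.8,-7.8],"delta_rot":[0.001,-0.012,0.003]},{"linear":[4,0.8,-7.9],"delta_rot":[0.001,-0.012,0.003]},{"linear":[0,0,0],"delta_rot":[0,0,0]},{"linear":[0,0,0],"delta_rot":[0,0,0]},{"linear":[0,0,0],"delta_rot":[0,0,0]}]}}

```text
time_s: 26.95
tool_pos: [446.6, 235.5, 83.4]
tcp_rot: [[0.019, 1.0, 0.017], [-0.708, 0.025, -0.706], [-0.706, 0.001, 0.708]]
wrist_force: [-0.9, -0.4, -3.1]
finger_gap: 55.1
```

```bash
python3 - <<'E'
from goal import *
s=st(); pf,Rf=tool_for(of+[0,0,18],PF); o,P=pot_now(s); print(o,P); plan(pf,Rf,7,arc=piv)
a=cams.snapshot("scene"); b=cams.snapshot("side"); w=cams.snapshot("wrist")
cv2.imwrite("pics/sc7.png",a[:,:,::-1]);cv2.imwrite("pics/sd7.png",b[:,:,::-1])
f=lambda i:cv2.resize(i,(400,300))
cv2.imwrite("pics/v7.png",np.vstack([np.hstack([f(a[165:240,280:380]),f(b[120:210,130:250])]),np.hstack([f(w),f(w)*0])])[:,:,::-1])
E
```

```text
26.95 q [ 0.745  0.739  1.557 -0.567  1.451  0.969] p [446.564 235.543  83.413] F [-0.884 -0.381 -3.088] gap 55.10674402759605
[[ 0.019  1.     0.017]
 [-0.708  0.025 -0.706]
 [-0.706  0.001  0.708]]
[447.062 215.336  50.633] [[-0.025 -1.    -0.001]
 [ 1.    -0.025  0.   ]
 [-0.    -0.001  1.   ]]
[{"linear": [2.8, -0.2, -3.0], "delta_rot": [-0.001, 0.0, 0.0]}, {"linear": [2.8, -0.2, -3.0], "delta_rot": [-0.001, 0.0, 0.0]}, {"linear": [2.8, -0.2, -3.0], "delta_rot": [-0.001, 0.0, 0.0]}, {"linear": [2.8, -0.2, -3.0], "delta_rot": [-0.001, 0.0, 0.0]}, {"linear": [2.8, -0.2, -3.0], "delta_rot": [-0.001, 0.0, 0.0]}, {"linear": [2.8, -0.2, -3.0], "delta_rot": [-0.001, 0.0, 0.0]}, {"linear": [2.8, -0.2, -3.0], "delta_rot": [-0.001, 0.0, 0.0]}, {"linear": [0.0, 0.0, 0.0], "delta_rot": [0.0, 0.0, 0.0]}, {"linear": [0.0, 0.0, 0.0], "delta_rot": [0.0, 0.0, 0.0]}, {"linear": [0.0, 0.0, 0.0], "delta_rot": [0.0, 0.0, 0.0]}]
```

View pics/v7.png

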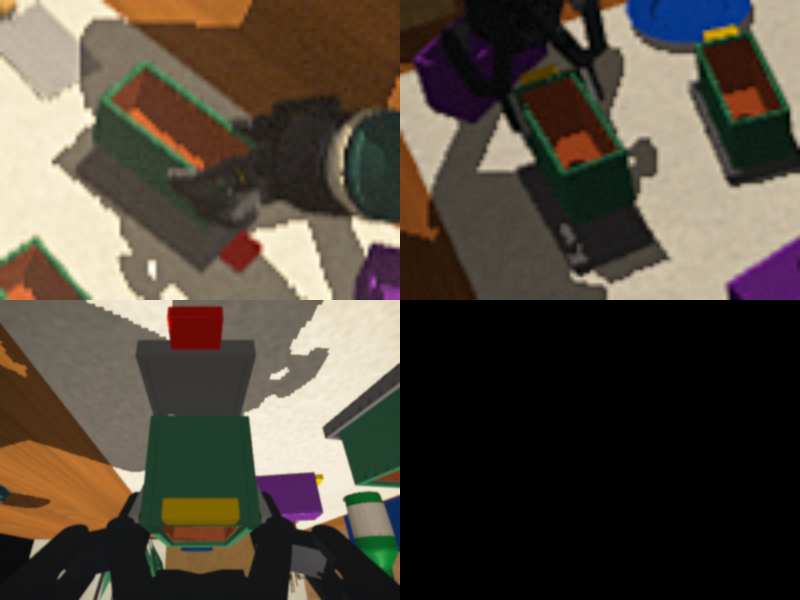

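```bash
python3 - <<'E'
from goal import *
s=bot.sense(); c=camRt("wrist",s); w=cams.snapshot("wrist"); cv2.imwrite("pics/w7.png",w[:,:,::-1])
o,P=pot_now(s)
pred=np.array([o+P@[60,k,0] for k in(28,-28)]); print("pot bottom edge predicted px",proj(c,pred))
tr=np.array([of*[1,1,0]+PF@[68,k,14] for k in(36,-36)]); print("tray end rim predicted px",proj(c,tr))
g=cv2.cvtColor(w,cv2.COLOR_RGB2GRAY).astype(float); hs=cv2.cvtColor(w,cv2.COLOR_RGB2HSV)
gr=cv2.inRange(hs,(60,110,20),(90,255,255)); 
for r in(156,165,175): u=np.nonzero(gr[r,170:340])[0]+170; print("green row",r,u.min(),u.max()+1)
print("green col top",[ (x,np.nonzero(gr[100:,x])[0].min()+100) for x in(210,255,300)])
for r in(55,60,65): 
    d=np.diff(cv2.GaussianBlur(g,(3,3),0)[r]); print("row",r,"edges",[ (i,round(d[i])) for i in np.argsort(-abs(d))[:8] if 150<i<350])
print("tray halfwidth rows px", proj(c,np.array([of*[1,1,0]+PF@[x,k,14] for x in(68,60) for k in(36,-36)])))
E
```

```text
pot bottom edge predicted px [[190.761 147.928]
 [317.519 147.913]]
tray end rim predicted px [[173.852  72.447]
 [327.103  71.746]]
green row 156 194 318
green row 165 193 319
green row 175 192 320
green col top [(210, np.int64(149)), (255, np.int64(149)), (300, np.int64(149))]
row 55 edges [(np.int64(325), 14), (np.int64(324), 14), (np.int64(175), -13)]
row 60 edges [(np.int64(325), 15), (np.int64(174), -15)]
row 65 edges []
tray halfwidth rows px [[173.852  72.447]
 [327.103  71.746]
 [177.676  84.945]
 [323.905  84.297]]
```

```bash
sed -i 's/of=np.array(\[445.7,216,4.\])/of=np.array([444.8,216.6,4.])/' goal.py; python3 - <<'E'
from goal import *
pf,Rf=tool_for(of+[0,0,15],PF); plan(pf,Rf,7,arc=piv)
E
```

```text
[{"linear": [3.1, -0.3, -3.3], "delta_rot": [-0.001, 0.0, 0.0]}, {"linear": [3.1, -0.3, -3.3], "delta_rot": [-0.001, 0.0, 0.0]}, {"linear": [3.1, -0.3, -3.3], "delta_rot": [-0.001, 0.0, 0.0]}, {"linear": [3.1, -0.3, -3.3], "delta_rot": [-0.001, 0.0, 0.0]}, {"linear": [3.1, -0.3, -3.3], "delta_rot": [-0.001, 0.0, 0.0]}, {"linear": [3.1, -0.3, -3.3], "delta_rot": [-0.001, 0.0, 0.0]}, {"linear": [3.1, -0.3, -3.3], "delta_rot": [-0.001, 0.0, 0.0]}, {"linear": [0.0, 0.0, 0.0], "delta_rot": [0.0, 0.0, 0.0]}, {"linear": [0.0, 0.0, 0.0], "delta_rot": [0.0, 0.0, 0.0]}, {"linear": [0.0, 0.0, 0.0], "delta_rot": [0.0, 0.0, 0.0]}]
```

>>> {"method": "apply_moves", "body": {"plan": [{"linear":[3,-0.3,-3.3],"delta_rot":[-0.001,0,0]},{"linear":[3,-0.3,-3.3],"delta_rot":[-0.001,0,0]},{"linear":[3,-0.3,-3.3],"delta_rot":[-0.001,0,0]},{"linear":[3,-0.3,-3.3],"delta_rot":[-0.001,0,0]},{"linear":[3,-0.3,-3.3],"delta_rot":[-0.001,0,0]},{"linear":[3,-0.3,-3.3],"delta_rot":[-0.001,0,0]},{"linear":[3,-0.3,-3.3],"delta_rot":[-0.001,0,0]},{"linear":[0,0,0],"delta_rot":[0,0,0]},{"linear":[0,0,0],"delta_rot":[0,0,0]},{"linear":[0,0,0],"delta_rot":[0,0,0]}]}}

```text
time_s: 28.4
tool_pos: [444.4, 237.0, 50.0]
tcp_rot: [[0.019, 1.0, 0.024], [-0.708, 0.031, -0.706], [-0.706, -0.004, 0.708]]
wrist_force: [-0.2, 0.1, -3.3]
finger_gap: 55.2
```

```bash
python3 - <<'E'
from goal import *
s=st(); o,P=pot_now(s); print(o,P,o-of); c=camRt("wrist",s)
pf,Rf=tool_for(of+[0,0,2],PF); plan(pf,Rf,10,arc=piv)
w=cams.snapshot("wrist"); hs=cv2.cvtColor(w,cv2.COLOR_RGB2HSV); gr=cv2.inRange(hs,(60,110,20),(90,255,255))
for r in(150,165): u=np.nonzero(gr[r,170:340])[0]+170; print("green row",r,u.min(),u.max()+1, (u.min()+u.max()+1)/2)
print("col top",[ (x,np.nonzero(gr[90:,x])[0].min()+90) for x in(210,255,300)])
t=np.array([[445.7,216,0]]); print("pred pot edge",proj(c,np.array([o+P@[60,k,0] for k in(28,-28)])).round(1),"tray",proj(c,np.array([t[0]+PF@[68,k,z] for z in(0,14) for k in(36,-36)])).round(1))
g=cv2.GaussianBlur(cv2.cvtColor(w,cv2.COLOR_RGB2GRAY),(3,3),0).astype(float)
for r in range(20,100,8):
    d=np.diff(g[r]); print(r,sorted((int(i),round(d[i])) for i in np.argsort(-abs(d))[:14] if 140<i<370 and abs(d[i])>9))
for x in(200,300): d=np.diff(g[:170,x]); print("col",x,sorted((int(i),round(d[i])) for i in np.argsort(-abs(d))[:10] if abs(d[i])>5))
E
```

```text
28.4 q [ 0.749  0.786  1.566 -0.569  1.405  0.995] p [444.39  236.976  50.009] F [-0.239  0.11  -3.308] gap 55.24329487576741
[[ 0.019  1.     0.024]
 [-0.708  0.031 -0.706]
 [-0.706 -0.004  0.708]]
[444.827 216.775  17.224] [[-0.03  -1.     0.004]
 [ 1.    -0.03   0.   ]
 [-0.     0.004  1.   ]] [ 0.027  0.175 13.224]
[{"linear": [0.8, -0.0, -0.8], "delta_rot": [0.0, 0.0, 0.0]}, {"linear": [0.8, -0.0, -0.8], "delta_rot": [0.0, 0.0, 0.0]}, {"linear": [0.8, -0.0, -0.8], "delta_rot": [0.0, 0.0, 0.0]}, {"linear": [0.8, -0.0, -0.8], "delta_rot": [0.0, 0.0, 0.0]}, {"linear": [0.8, -0.0, -0.8], "delta_rot": [0.0, 0.0, 0.0]}, {"linear": [0.8, -0.0, -0.8], "delta_rot": [0.0, 0.0, 0.0]}, {"linear": [0.8, -0.0, -0.8], "delta_rot": [0.0, 0.0, 0.0]}, {"linear": [0.8, -0.0, -0.8], "delta_rot": [0.0, 0.0, 0.0]}, {"linear": [0.8, -0.0, -0.8], "delta_rot": [0.0, 0.0, 0.0]}, {"linear": [0.8, -0.0, -0.8], "delta_rot": [0.0, 0.0, 0.0]}]
green row 150 194 318 256.0
green row 165 193 320 256.5
col top [(210, np.int64(149)), (255, np.int64(149)), (300, np.int64(149))]
pred pot edge [[190.8 147.9]
 [317.5 
[... 353 characters left out ...]
 (205, -38), (206, -39), (207, -21)]
60 [(168, 22), (169, 26), (170, 17), (179, 12), (180, 15), (181, 10), (205, -15), (206, -33), (207, -39), (208, -27)]
68 [(185, 13), (186, 31), (187, 36), (188, 22), (202, -26), (203, -38), (204, -32), (205, -13), (217, -11)]
76 [(215, -13), (216, -20), (217, -18), (218, -11), (294, 17), (295, 21), (296, 17)]
84 [(215, -17), (216, -20), (217, -14), (294, 10), (295, 20), (296, 20), (297, 11)]
92 [(215, -12), (216, -18), (217, -19), (218, -12), (293, 10), (294, 18), (295, 22), (296, 14)]
col 200 [(13, 12), (14, 11), (19, 11), (72, -14), (73, -31), (74, -39), (75, -27), (76, -10), (105, -13), (106, -14)]
col 300 [(105, -9), (106, -14), (107, -14), (108, -7)]
```

>>> {"method": "apply_moves", "body": {"plan": [{"linear":[1.1,0,-1.1],"delta_rot":[0,0,0]},{"linear":[1.1,0,-1.1],"delta_rot":[0,0,0]},{"linear":[1.1,0,-1.1],"delta_rot":[0,0,0]},{"linear":[1.1,0,-1.1],"delta_rot":[0,0,0]},{"linear":[1.1,0,-1.1],"delta_rot":[0,0,0]},{"linear":[1.1,0,-1.1],"delta_rot":[0,0,0]},{"linear":[1,0,-1],"delta_rot":[0,0,0]},{"linear":[0.7,0,-0.7],"delta_rot":[0,0,0]},{"linear":[0,0,0],"delta_rot":[0,0,0]},{"linear":[0,0,0],"delta_rot":[0,0,0]}]}}

```text
time_s: 29.7
tool_pos: [444.5, 237.1, 37.9]
tcp_rot: [[0.019, 1.0, 0.024], [-0.708, 0.031, -0.706], [-0.706, -0.003, 0.708]]
wrist_force: [-0.4, -0.3, -3.7]
finger_gap: 55.2
```

```bash
python3 - <<'E'
from goal import *
s=st(); o,P=pot_now(s); print(P,o-of)
E
```

```text
29.7 q [ 0.749  0.804  1.568 -0.571  1.389  1.006] p [444.526 237.082  37.907] F [-0.436 -0.342 -3.672] gap 55.206088737938856
[[ 0.019  1.     0.024]
 [-0.708  0.031 -0.706]
 [-0.706 -0.003  0.708]]
[[-0.03  -1.     0.004]
 [ 1.    -0.03   0.   ]
 [-0.     0.004  1.   ]] [0.182 0.285 1.12 ]
```

>>> {"method": "apply_moves", "body": {"plan": [{"linear":[0.6,0,-0.6],"delta_rot":[0,0,0]},{"linear":[0.6,0,-0.6],"delta_rot":[0,0,0]},{"linear":[0.6,0,-0.6],"delta_rot":[0,0,0]},{"linear":[0.6,0,-0.6],"delta_rot":[0,0,0]},{"linear":[0.6,0,-0.6],"delta_rot":[0,0,0]},{"linear":[0.6,0,-0.6],"delta_rot":[0,0,0]},{"linear":[0,0,0],"delta_rot":[0,0,0]},{"linear":[0,0,0],"delta_rot":[0,0,0]},{"linear":[0,0,0],"delta_rot":[0,0,0]},{"linear":[0,0,0],"delta_rot":[0,0,0]}]}}

```text
time_s: 30.95
tool_pos: [444.4, 237.1, 37.9]
tcp_rot: [[0.021, 1.0, 0.021], [-0.711, 0.03, -0.703], [-0.703, -0.001, 0.711]]
wrist_force: [-2.3, 1.0, 1.6]
finger_gap: 55.2
```

>>> {"method": "apply_moves", "body": {"plan": [{"linear":[0.6,0,-0.6],"delta_rot":[0,0,0]},{"linear":[0.6,0,-0.6],"delta_rot":[0,0,0]},{"linear":[0,0,0],"delta_rot":[0,0,0]},{"linear":[0,0,0],"delta_rot":[0,0,0]},{"linear":[0,0,0],"delta_rot":[0,0,0]},{"linear":[0,0,0],"delta_rot":[0,0,0]},{"linear":[0,0,0],"delta_rot":[0,0,0]},{"linear":[0,0,0],"delta_rot":[0,0,0]},{"linear":[0,0,0],"delta_rot":[0,0,0]},{"linear":[0,0,0],"delta_rot":[0,0,0]}]}}

```text
time_s: 32.2
tool_pos: [444.4, 237.2, 37.9]
tcp_rot: [[0.021, 1.0, 0.021], [-0.712, 0.029, -0.702], [-0.702, 0.0, 0.712]]
wrist_force: [-1.6, 2.0, 2.2]
finger_gap: 55.2
```

>>> {"method": "apply_moves", "body": {"plan": [{"linear":[0,0,0],"delta_rot":[0,0,0]},{"linear":[0,0,0],"delta_rot":[0,0,0]},{"linear":[0,0,0],"delta_rot":[0,0,0]},{"linear":[0,0,0],"delta_rot":[0,0,0]},{"linear":[0,0,0],"delta_rot":[0,0,0]},{"linear":[0,0,0],"delta_rot":[0,0,0]},{"linear":[0,0,0],"delta_rot":[0,0,0]},{"linear":[0,0,0],"delta_rot":[0,0,0]},{"linear":[0,0,0],"delta_rot":[0,0,0]},{"linear":[0,0,0],"delta_rot":[0,0,0]}], "claw": 100}}

```text
time_s: 33.45
tool_pos: [444.7, 236.5, 37.6]
tcp_rot: [[0.021, 1.0, 0.021], [-0.713, 0.03, -0.701], [-0.701, -0.0, 0.713]]
wrist_force: [0.1, -0.6, 0.7]
finger_gap: 85.5
```

>>> {"method": "apply_moves", "body": {"plan": [{"linear":[-8,0,0],"delta_rot":[0,0,0]},{"linear":[-15,0,0],"delta_rot":[0,0,0]},{"linear":[-18,0,0],"delta_rot":[0,0,0]},{"linear":[-18,0,0],"delta_rot":[0,0,0]},{"linear":[-18,0,0],"delta_rot":[0,0,0]},{"linear":[-18,0,0],"delta_rot":[0,0,0]},{"linear":[-18,0,0],"delta_rot":[0,0,0]},{"linear":[-18,0,10],"delta_rot":[0,0,0]},{"linear":[-10,0,10],"delta_rot":[0,0,0]},{"linear":[0,0,0],"delta_rot":[0,0,0]}]}}

```text
time_s: 34.7
tool_pos: [441.9, 332.6, 160.5]
tcp_rot: [[0.026, 0.999, 0.021], [-0.708, 0.033, -0.705], [-0.706, 0.003, 0.709]]
wrist_force: [-0.3, -0.8, -0.4]
finger_gap: 85.6
```

```bash
python3 - <<'E'
from h import *
s=st()
a=cams.snapshot("scene"); b=cams.snapshot("side"); w=cams.snapshot("wrist"); cv2.imwrite("pics/w9.png",w[:,:,::-1]);cv2.imwrite("pics/sd9.png",b[:,:,::-1]);cv2.imwrite("pics/sc9.png",a[:,:,::-1])
f=lambda i:cv2.resize(i,(400,300))
cv2.imwrite("pics/v9.png",np.vstack([np.hstack([f(a[165:240,280:380]),f(b[120:210,130:250])]),np.hstack([f(w),f(b)])])[:,:,::-1])
E
```

```text
34.7 q [ 0.85   0.72   1.338 -0.513  1.695  0.918] p [441.854 332.554 160.509] F [-0.292 -0.774 -0.379] gap 85.59103962819269
[[ 0.026  0.999  0.021]
 [-0.708  0.033 -0.705]
 [-0.706  0.003  0.709]]
```

View pics/v9.png

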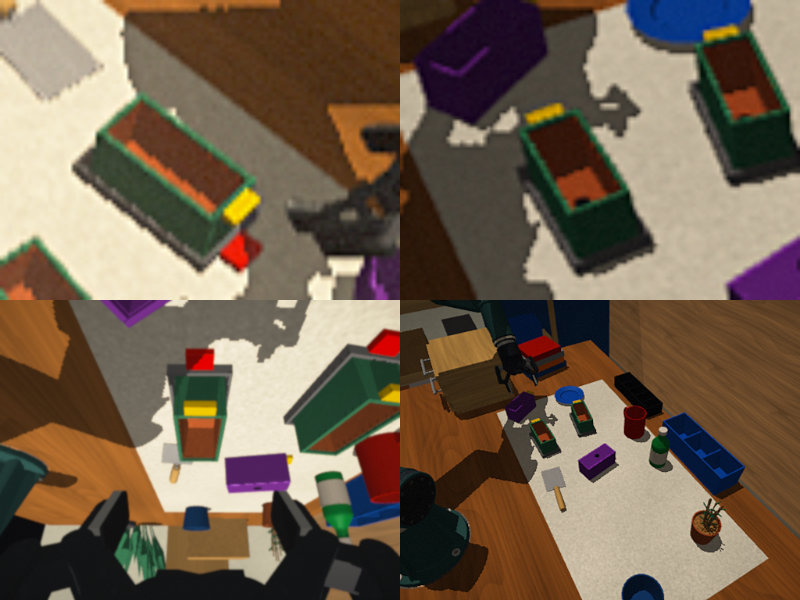

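The planter sits mouth up and flat in the tray, tab above the red lug, matching the finished one. The gripper is clear, with the wrist force near zero.

```bash
python3 -c "
from h import *
d=lambda a,b,y,x:np.abs(cv2.imread(a)[y,x].astype(int)-cv2.imread(b)[y,x]).mean()
print('finished-pot change',d('pics/sd7.png','pics/sd9.png',slice(125,175),slice(215,250)))
print(bot.finish_job())"
```

```text
finished-pot change 2.180761904761905
the job is handed in; nothing more can be done
None
```

I turned the green planter over in two quarter turns about its width and set it in the empty tray, mouth up, with its yellow tab at the red end. In between I stood it on its plain end on the board, let go completely, backed off and took it again with a fresh grip. The job was handed in at about 35 s; no verdict was reported.

- **Placement:** Just before lowering, the wrist camera put the planter about 0.5 mm or less off the tray's middle sideways and in line with it. It went into the recess without touching the walls until the floor was felt. After release, the last pictures show it flat in the tray like the finished one.
- **Release:** The gripper was fully open and withdrawn, and the wrist force was close to zero.
- **Finished planter:** It looked the same in the side view before and after the set-down; I did not measure its position, or that of the other things, but nothing looks moved in the pictures.
- **Disagreements:** Both times I set it down, contact came higher than worked out: about 4 mm on the board and 1 mm in the tray. I judged contact by force instead. For the stand on its end, I also checked the height with two cameras.

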